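# Close the bead pots at the end of the craft class

### The arm

A 7-joint arm with a two-finger parallel gripper is mounted at the origin on the work surface. World frame = base frame: x ahead of the robot, y to its left, z up, the work surface at z = 0. Lengths are in m, angles in rad, forces in N, time in s.
With the tool pointing down it reaches from about 0.375 to 0.925 m from the base axis. Payload 3.1 kg.
Tool frame: the origin (TCP) lies midway between the tips of the shut fingers; the grasp point (between the pads) lies ctrl.tcp_to_grasp behind it (ctrl.tcp_to_grasp is the distance from the TCP to the grasp point, in m); z points along the fingers, x is the direction in which the jaws open and shut, and the axes are right-handed (so a half turn about z gives the same grasp; the last joint's range is limited). The gripper opens to 85 mm and grips with 20 to 120 N. Pads are 22 mm wide; open, the fingers measure 114 mm over their backs; the gripper's body (76 mm by 85 mm) begins 54 mm behind the grasp point. The pads swing forward as they close: fully open they stand 13 mm farther back than shut.
Start: joints at [1.132, 0.383, 0.044, 1.598, -0.018, 1.161, -0.05], TCP at [0.217, -0.613, 0.231] pointing down, gripper open.
Joint ranges: [-2.61, 2.61], [-0.41, 2.15], [-1.48, 1.57], [0, 2.5], [-1.57, 4.71], [0.05, 1.97], [-2.85, 2.85]. Speed limits (rad/s): [2.79, 2.79, 3.14, 3.14, 3.14, 3.14, 3.14].

### API

Orientations are given as a unit quaternion [w, x, y, z].
In Python, from rig import ctrl gives the robot as it stands.
- The arm moves only by the shell command python3 -m crank 'ROWS' [FORCE]. ROWS is JSON, a list of rows, each an object of numbers: "tx", "ty", "tz": the shift along the tool's x, y, z in cm; "wx", "wy", "wz": the turn, a rotation vector about the tool's x, y, z in rad; "hand": the opening, from 0 (shut) to 1 (fully open). A call has 1 to 10 rows; each row is the pose to reach, as a shift and turn from the pose measured when the call began, along the tool's axes at that moment; what a row does not reach only later rows make up. A row lasts 1/10 s, in which the tool goes at most 50 mm and 8.59 degrees, less where a joint would pass 70% of its speed; a pose out of reach is approached as far as the arm can. A call with a gripper value outside its range is refused whole. The fingers move at their own pace and stop on an object; FORCE is the grip in N (left out, the last holds). Time passes only in rows, so rows that repeat a pose let the fingers close. It gives the time, the measured TCP pose, the force and the opening at its end, in the units of the state.
- ctrl.get_state(): the state, without advancing time (a new reading comes with each control period).
- ctrl.get_image(name): name is "scene" or "top" or "wrist"; returns the picture (480x640x3 uint8, red, green, blue); there is no depth.
- ctrl.camera_model(name): a dict with "intrinsics" (3x3 intrinsics, pixels), "position" and "orientation" of the camera in the world; the wrist camera has in their place "T_tool_cam" (4x4, takes a point from camera to tool coordinates, whose origin is the TCP and whose axes are the tool frame's). Camera axes: x right, y down, z forward; pixel columns grow to the right and rows downward; lengths in m; the calibration is good to about 2 mm. A picture is of the moment at which its call begins: read the wrist's pose just before it. camera_model takes no time and is no camera call.
- ctrl.hand_in(): hands the job in, once; it reports no verdict.
The state is a dict: "time": time; "joint_pos": joint angles; "qd": joint speeds; "joint_torque": joint torques, N m; "ee_pos": TCP position; "orientation": TCP orientation; "wrist_force": force on the tool from outside, world axes, zero at the start; "wrist_torque": the same for the moment, N m; "opening": opening from 0.0 (shut) to 1.0 (fully open).
Only numpy, scipy, OpenCV 4.12 (cv2) and the standard library are available. Lean on these libraries where they do the work, as an engineer would, in place of code of your own. Each camera call takes 0.05 s, during which the arm holds its last target.

### The job

The class is over: put each of the four knobbed wooden lids on the blue bead pot it fits, seated level and fully down on the rim. Lower each lid on rather than dropping it, leave the pots standing where they are, and leave the tape roll and the plain wooden disc alone.

Things in the scene. Friction and masses are not known exactly. Their poses are not given: they have to be found in the camera images.
- lid_small: small of the four lids: pale wooden disc 52 mm across and 8 mm thick, with an upright wooden knob on top (round, 22 mm across, 27 mm high, on the axis) and a tapered cork plug below (12 mm deep, 39 mm across under the disc, 29 mm at its foot). It lies plug down, knob up. Origin: centre of the plug's underside, z up along the axis; the disc spans z 12 to 20 mm, the knob 20 to 47 mm. About 30 to 120 g.
- pot_small: small of the four open blue stoneware pots, round, 52 mm across and 50 mm high, walls 5 mm, mouth 42 mm across, with wooden beads inside up to about 27 mm. Loose on the table (0.2 to 0.85 kg). Origin: centre of its underside, z up. The small lid fits it: seated, the lid's disc rests on the pot's rim, and the lid's origin is then 38 mm above the pot's origin.
- lid_medium: medium of the four lids: pale wooden disc 64 mm across and 8 mm thick, with an upright wooden knob on top (round, 22 mm across, 27 mm high, on the axis) and a tapered cork plug below (12 mm deep, 51 mm across under the disc, 41 mm at its foot). It lies plug down, knob up. Origin: centre of the plug's underside, z up along the axis; the disc spans z 12 to 20 mm, the knob 20 to 47 mm. About 30 to 120 g.
- pot_medium: medium of the four open blue stoneware pots, round, 64 mm across and 56 mm high, walls 5 mm, mouth 54 mm across, with wooden beads inside up to about 33 mm. Loose on the table (0.2 to 0.85 kg). Origin: centre of its underside, z up. The medium lid fits it: seated, the lid's disc rests on the pot's rim, and the lid's origin is then 44 mm above the pot's origin.
- lid_large: large of the four lids: pale wooden disc 76 mm across and 8 mm thick, with an upright wooden knob on top (round, 22 mm across, 27 mm high, on the axis) and a tapered cork plug below (12 mm deep, 63 mm across under the disc, 53 mm at its foot). It lies plug down, knob up. Origin: centre of the plug's underside, z up along the axis; the disc spans z 12 to 20 mm, the knob 20 to 47 mm. About 30 to 120 g.
- pot_large: large of the four open blue stoneware pots, round, 76 mm across and 62 mm high, walls 5 mm, mouth 66 mm across, with wooden beads inside up to about 39 mm. Loose on the table (0.2 to 0.85 kg). Origin: centre of its underside, z up. The large lid fits it: seated, the lid's disc rests on the pot's rim, and the lid's origin is then 50 mm above the pot's origin.
- lid_largest: largest of the four lids: pale wooden disc 88 mm across and 8 mm thick, with an upright wooden knob on top (round, 22 mm across, 27 mm high, on the axis) and a tapered cork plug below (12 mm deep, 75 mm across under the disc, 65 mm at its foot). It lies plug down, knob up. Origin: centre of the plug's underside, z up along the axis; the disc spans z 12 to 20 mm, the knob 20 to 47 mm. About 30 to 120 g.
- pot_largest: largest of the four open blue stoneware pots, round, 88 mm across and 68 mm high, walls 5 mm, mouth 78 mm across, with wooden beads inside up to about 45 mm. Loose on the table (0.2 to 0.85 kg). Origin: centre of its underside, z up. The largest lid fits it: seated, the lid's disc rests on the pot's rim, and the lid's origin is then 56 mm above the pot's origin.
- tape_roll: bystander: roll of cream masking tape lying flat, 96 mm across, 76 mm bore, 24 mm high. Origin: centre of its underside.
- wood_blank: bystander: plain round plywood craft blank lying flat, 88 mm across, 8 mm thick, no knob. Origin: centre of its underside.
Things that resemble listed ones, but are neither listed nor needed, are in the scene too. Leave any turquoise look-alike of the lid_medium alone.

How it is judged:
By the outcome, as a careful person would: the job done as asked, in the order asked, and still so for the second after the job is handed in, with the robot touching nothing.
It also fails if it takes over 112 s, if anything falls off the work surface, if the arm or the gripper's body presses on something with over 40 N, if the wrist force passes 120 N, or if a joint passes its speed limit or range.

## Working session

There is one attempt and no reset: what is moved stays moved. The work goes in short steps, Python scripts to look and compute and a shell command to move; the robot and the scene stay as the last step left them, time stands still between calls to the robot, and variables do not carry over. Pictures are saved under pics/ and viewed, and the job is handed in when it is done.

```bash
mkdir -p pics; ls
python3 - <<'E'
from rig import ctrl
import cv2,json
for n in ["scene","top"]:
    im=ctrl.get_image(n); cv2.imwrite(f"pics/{n}0.png",im[:,:,::-1])
    print(n,ctrl.camera_model(n))
print(ctrl.camera_model("wrist"),ctrl.tcp_to_grasp); print(ctrl.get_state())
E
```

```text
pics
scene {'intrinsics': array([[601.15569643,   0.        , 321.27759512],
       [  0.        , 601.15569643, 229.29909515],
       [  0.        ,   0.        ,   1.        ]]), 'position': array([ 1.02641901, -0.58315087,  1.34719693]), 'orientation': array([-0.2459663 ,  0.90526279,  0.33527415, -0.08712697])}
top {'intrinsics': array([[474.55293031,   0.        , 322.45876203],
       [  0.        , 474.55293031, 241.30385104],
       [  0.        ,   0.        ,   1.        ]]), 'position': array([0.39357463, 0.01071569, 1.03224622]), 'orientation': array([-0.06032444,  0.70921991, -0.69965021,  0.06211015])}
{'intrinsics': array([[383.58268097,   0.        , 316.06350775],
       [  0.        , 383.58268097, 246.12885582],
       [  0.        ,   0.        ,   1.        ]]), 'T_tool_cam': array([[ 9.99999932e-01, -4.98158238e-05,  3.66289530e-04,
        -6.74651340e-05],
       [-5.44652382e-05,  9.60208535e-01,  2.79284023e-01,
        -7.04210388e-02],
       [-3.65627097e-04, -2.79284024e-01,  9.60208467e-01,
        -1.42343278e-01],
       [ 0.00000000e+00,  0.00000000e+00,  0.00000000e+00,
         1.00000000e+00]])} 0.0187
{'time': 0.1, 'joint_pos': array([ 1.13218485,  0.38375982,  0.04381411,  1.59944903, -0.01792245,
        1.16122726, -0.04988666]), 'qd': array([-3.69318689e-04, -2.21947424e-03, -2.02321446e-05, -4.02996727e-03,
        2.50982047e-03,  1.80962914e-03,  9.38457324e-04]), 'joint_torque': array([ 2.05970558e-03, -4.34729469e+01,  1.02873087e+00, -2.50456434e+01,
        1.07750326e-02,  5.44802053e-03, -1.54712669e-07]), 'ee_pos': array([ 0.21698644, -0.61177836,  0.22999332]), 'orientation': array([-6.65847047e-04,  8.16807379e-01, -5.76909181e-01, -1.02916213e-03]), 'wrist_force': array([ 0.05593899,  0.34572759, -0.02676563]), 'wrist_torque': array([0.01857983, 0.05726958, 0.00789645]), 'opening': 1.005586384566324}
```

View pics/scene0.png

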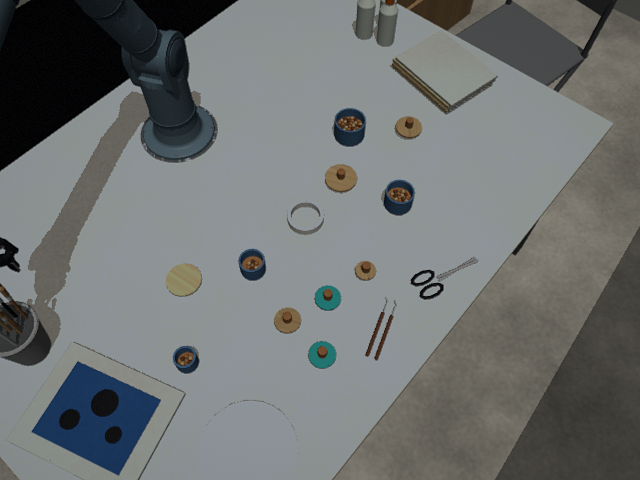

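View pics/top0.png

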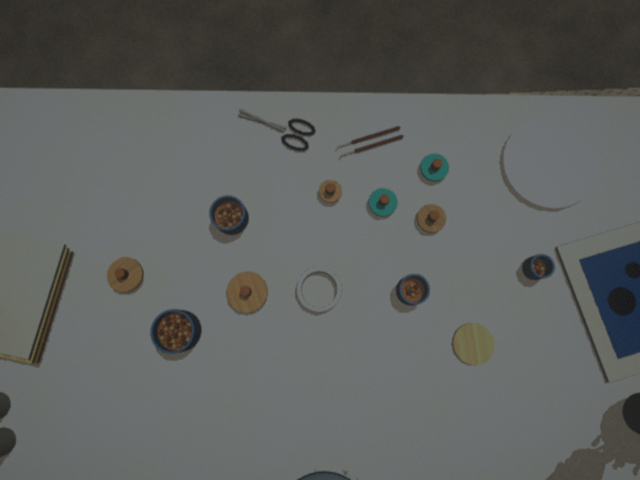

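```bash
cat > h.py <<'E'
import numpy as np, cv2
from scipy.spatial.transform import Rotation as R
from rig import ctrl
def rot(q): return R.from_quat([q[1],q[2],q[3],q[0]]).as_matrix()
def cam(n,st=None):
    m=ctrl.camera_model(n); K=m['intrinsics']
    if 'position' in m: return K,rot(m['orientation']),np.array(m['position'])
    st=st or ctrl.get_state(); T=m['T_tool_cam']; Rt=rot(st['orientation'])
    return K,Rt@T[:3,:3],Rt@T[:3,3]+np.array(st['ee_pos'])
def p2w(c,u,v,z):
    K,Rc,p=c; d=Rc@np.linalg.inv(K)@np.array([u,v,1.]); return p+d*(z-p[2])/d[2]
def w2p(c,P):
    K,Rc,p=c; q=K@(Rc.T@(np.asarray(P,float)-p)); return q[:2]/q[2]
def circ(c,x,y,z,r):
    return np.array([w2p(c,[x+r*np.cos(a),y+r*np.sin(a),z]) for a in np.linspace(0,2*np.pi,40)])
def draw(im,c,x,y,z,r,col,f=1,off=(0,0)):
    pts=((circ(c,x,y,z,r)-off+.5)*f).astype(np.int32); cv2.polylines(im,[pts],True,col,1)
E
python3 - <<'E'
from h import *
c=cam('top'); im=cv2.imread('pics/top0.png')
L={'largest':(247,292,.02),'large':(125,275,.02),'medium':(431,218,.02),'small':(330,191,.02)}
P={'largest':(175,331,.068),'large':(229,215,.062),'medium':(412,290,.056),'small':(538,266,.05)}
RR={'largest':.044,'large':.038,'medium':.032,'small':.026}
tiles=[]
for D in (L,P):
    row=[]
    for k,(u,v,z) in D.items():
        w=p2w(c,u,v,z); print(k,w.round(3),np.hypot(*w[:2]).round(3))
        x0,y0=u-32,v-32; s=im[y0:y0+64,x0:x0+64]
        s=cv2.convertScaleAbs(cv2.resize(s,(200,200),interpolation=cv2.INTER_CUBIC),alpha=1.6)
        draw(s,c,w[0],w[1],z,RR[k],(0,0,255),200/64,(x0,y0)); row.append(s)
    tiles.append(np.hstack(row))
cv2.imwrite('pics/t1.png',np.vstack(tiles))
E
```

```text
largest [0.459 0.168 0.02 ] 0.489
large [0.492 0.43  0.02 ] 0.653
medium [ 0.626 -0.227  0.02 ] 0.666
small [ 0.684 -0.006  0.02 ] 0.684
largest [0.377 0.301 0.068] 0.482
large [0.617 0.206 0.062] 0.65
medium [ 0.466 -0.176  0.056] 0.498
small [ 0.52  -0.441  0.05 ] 0.681
```

View pics/t1.png

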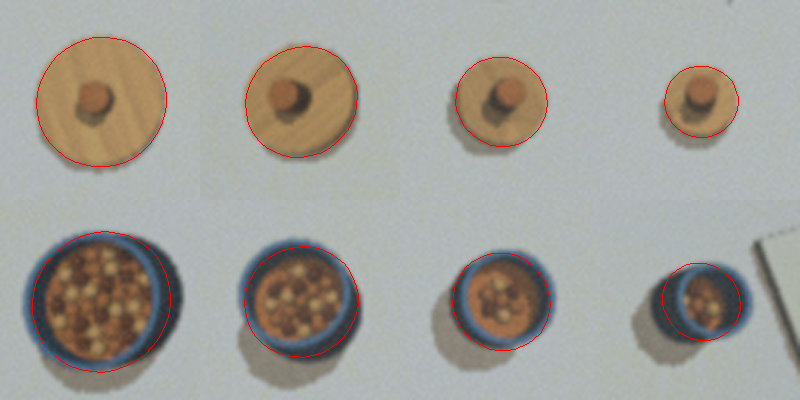

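```bash
cat >> h.py <<'E'
def go(x,y,z,st=None):
    st=st or ctrl.get_state(); Rt=rot(st['orientation'])
    d=Rt.T@(np.array([x,y,z])-st['ee_pos'])*100
    # turn that makes tool exactly vertical, keeping yaw
    zt=np.array([0,0,-1.]); x0=Rt[:,0]-zt*(Rt[:,0]@zt); x0/=np.linalg.norm(x0)
    Rg=np.c_[x0,np.cross(zt,x0),zt]
    w=R.from_matrix(Rt.T@Rg).as_rotvec()
    print('shift cm',d.round(2),'n>=',np.ceil(np.linalg.norm(d)/5),'w',w.round(3),'ee',np.round(st['ee_pos'],4),'t',round(st['time'],2))
def shot(tag,items,size=(800,600)):
    """items: (x,y,z,r) circles drawn"""
    st=ctrl.get_state(); im=ctrl.get_image('wrist')[:,:,::-1].copy(); c=cam('wrist',st)
    cv2.imwrite(f'pics/{tag}_raw.png',im); np.save(f'pics/{tag}.npy',np.r_[st['ee_pos'],st['orientation']])
    return over(tag,items)
def over(tag,items,crop=None,f=1):
    a=np.load(f'pics/{tag}.npy'); c=cam('wrist',{'ee_pos':a[:3],'orientation':a[3:]})
    im=cv2.imread(f'pics/{tag}_raw.png'); off=(0,0)
    im=cv2.convertScaleAbs(im,alpha=1.5)
    if crop: u,v,h=crop; off=(u-h,v-h); im=im[max(v-h,0):v+h,max(u-h,0):u+h]; off=(max(u-h,0),max(v-h,0)); im=cv2.resize(im,None,fx=f,fy=f,interpolation=cv2.INTER_CUBIC)
    for (x,y,z,r) in items: draw(im,c,x,y,z,r,(0,0,255),f,off)
    cv2.imwrite(f'pics/{tag}_o.png',im); return c
E
python3 - <<'E'
from h import *
c=cam('top')
for k,(u,v,z) in {'largest':(172.3,331,.068),'large':(227,213,.062),'medium':(413.3,289.1,.056),'small':(541,266,.05)}.items(): print(k,p2w(c,u,v,z).round(4))
go(.518,-.447,.20)
E
```

```text
largest [0.3767 0.3064 0.068 ]
large [0.6209 0.2103 0.062 ]
medium [ 0.4675 -0.1785  0.056 ]
small [ 0.5196 -0.4471  0.05  ]
shift cm [ -5.46 -33.88   3.01] n>= 7.0 w [0.    0.002 0.   ] ee [ 0.217  -0.6118  0.23  ] t 0.1
```

Possible confusions (top image): knobbed wooden lids small (330,191), medium (431,218), large (125,275) and largest (247,292). Against these, turquoise look-alikes sit at (383,202) and (435,167), the knobless blank at (473,344) and the tape at (319,290). By disc size, the overlay circles matched all four wooden lids.

```bash
python3 -m crank '[{"tx":-0.8,"ty":-4.8,"tz":0.4,"hand":0.5},{"tx":-1.6,"ty":-9.7,"tz":0.9,"hand":0.5},{"tx":-2.4,"ty":-14.5,"tz":1.3,"hand":0.5},{"tx":-3.1,"ty":-19.4,"tz":1.7,"hand":0.5},{"tx":-3.9,"ty":-24.2,"tz":2.2,"hand":0.5},{"tx":-4.7,"ty":-29.0,"tz":2.6,"hand":0.5},{"tx":-5.5,"ty":-33.9,"tz":3.0,"hand":0.5},{"tx":-5.5,"ty":-33.9,"tz":3.0,"hand":0.5},{"tx":-5.5,"ty":-33.9,"tz":3.0,"hand":0.5}]' 60
python3 - <<'E'
from h import *
shot('w1',[(.5196,-.4471,.05,.026)]); go(.55,-.20,.20)
E
```

```text
shift cm [-27.68 -45.15   3.07] n>= 11.0 w [0.    0.002 0.   ] ee [ 0.217  -0.6119  0.2302] t 0.15$[0]: bad value
```

View pics/w1_o.png

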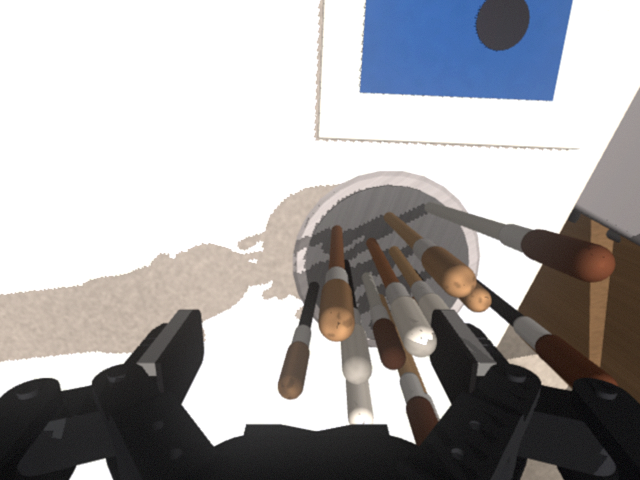

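```bash
python3 -m crank '[{"tx":0,"ty":0,"tz":-4.5,"wx":0,"wy":0,"wz":0,"hand":0.5},{"tx":0,"ty":0,"tz":-9,"wx":0,"wy":0,"wz":0,"hand":0.5}]' 60
python3 - <<'E'
from h import *
go(.518,-.447,.20)
E
```

```text
time: 0.35
ee_pos: [0.2164, -0.6103, 0.3179]
orientation: [-0.002, 0.817, -0.577, -0.004]
wrist_force: [0.4, -1.3, 0.9]
opening: 0.688
shift cm [ -5.19 -33.89  11.82] n>= 8.0 w [0.001 0.009 0.   ] ee [ 0.2164 -0.6103  0.3179] t 0.35
```

```bash
python3 -m crank '[{"tx":-0.8,"ty":-4.8,"tz":0,"wx":0,"wy":0,"wz":0,"hand":0.5},{"tx":-1.6,"ty":-9.7,"tz":0,"wx":0,"wy":0,"wz":0,"hand":0.5},{"tx":-2.3,"ty":-14.5,"tz":0,"wx":0,"wy":0,"wz":0,"hand":0.5},{"tx":-3.0,"ty":-19.2,"tz":0,"wx":0,"wy":0,"wz":0,"hand":0.5},{"tx":-3.8,"ty":-23.5,"tz":2.5,"wx":0,"wy":0,"wz":0,"hand":0.5},{"tx":-4.5,"ty":-27,"tz":5.5,"wx":0,"wy":0,"wz":0,"hand":0.5},{"tx":-5.2,"ty":-30.5,"tz":8.5,"wx":0,"wy":0.009,"wz":0,"hand":0.5},{"tx":-5.2,"ty":-33.9,"tz":11.8,"wx":0,"wy":0.009,"wz":0,"hand":0.5},{"tx":-5.2,"ty":-33.9,"tz":11.8,"wx":0,"wy":0.009,"wz":0,"hand":0.5},{"tx":-5.2,"ty":-33.9,"tz":11.8,"wx":0,"wy":0.009,"wz":0,"hand":0.5}]' 60
python3 - <<'E'
from h import *
shot('w2',[(.5196,-.4471,.05,.026)]); go(.50,-.20,.20)
E
```

```text
time: 1.35
ee_pos: [0.5181, -0.445, 0.1979]
orientation: [0.0, 0.818, -0.576, -0.002]
wrist_force: [-0.3, 0.2, 0.7]
opening: 0.504
shift cm [-2.392e+01 -6.640e+00 -2.000e-02] n>= 5.0 w [0.002 0.    0.   ] ee [ 0.5174 -0.4476  0.1999] t 1.4
```

View pics/w2_o.png

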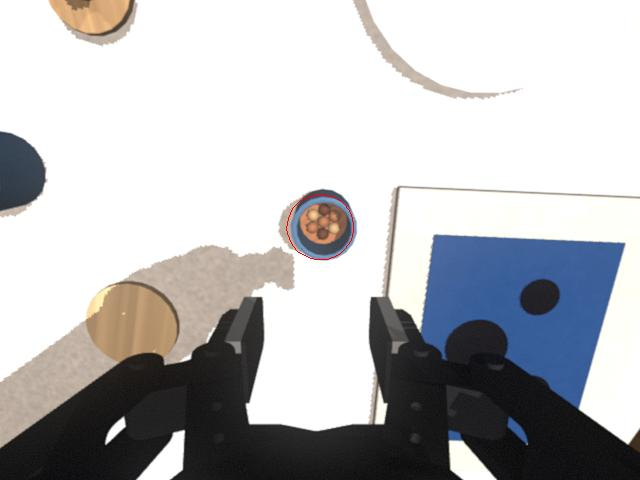

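Run:
```python
from h import *
c=over('w2',[(.5196,-.4471,.05,.026)],(322,224,50),6)
a=np.load('pics/w2.npy');print(a)
```

```text
[ 5.18132565e-01 -4.45045021e-01  1.97948308e-01  6.31921699e-05
  8.17666332e-01 -5.75687766e-01 -2.31539087e-03]
```

View pics/w2_o.png

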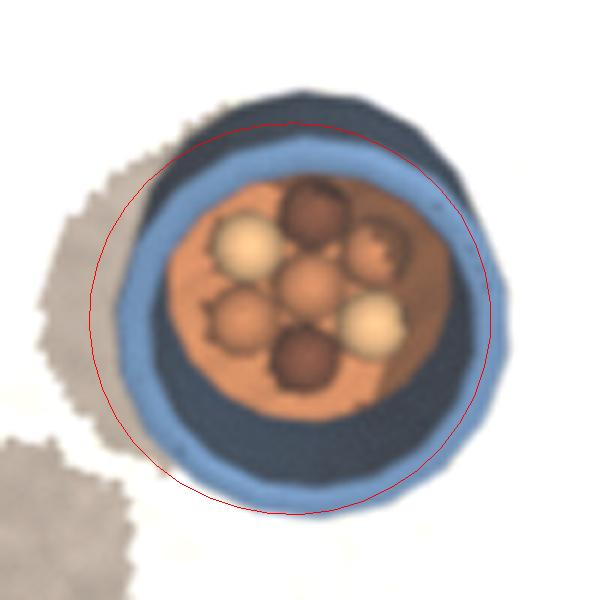

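```bash
python3 -m crank '[{"tx":-4.8,"ty":-1.3,"tz":0,"wx":0,"wy":0,"wz":0,"hand":0.5},{"tx":-9.6,"ty":-2.7,"tz":0,"wx":0,"wy":0,"wz":0,"hand":0.5},{"tx":-14.4,"ty":-4,"tz":0,"wx":0,"wy":0,"wz":0,"hand":0.5},{"tx":-19.1,"ty":-5.3,"tz":0,"wx":0,"wy":0,"wz":0,"hand":0.5},{"tx":-23.9,"ty":-6.6,"tz":0,"wx":0,"wy":0,"wz":0,"hand":0.5},{"tx":-23.9,"ty":-6.6,"tz":0,"wx":0,"wy":0,"wz":0,"hand":0.5},{"tx":-23.9,"ty":-6.6,"tz":0,"wx":0,"wy":0,"wz":0,"hand":0.5},{"tx":-23.9,"ty":-6.6,"tz":0,"wx":0,"wy":0,"wz":0,"hand":0.5}]' 60
python3 - <<'E'
from h import *
shot('w3',[(.4675,-.1785,.056,.032),(.626,-.227,.02,.032)]); go(.626,-.227,.08)
E
```

```text
time: 2.2
ee_pos: [0.4997, -0.2037, 0.2014]
orientation: [0.001, 0.815, -0.579, 0.001]
wrist_force: [0.1, 0.3, 0.1]
opening: 0.497
shift cm [  6.32 -11.19  12.1 ] n>= 4.0 w [ 0.001 -0.002 -0.   ] ee [ 0.4995 -0.2038  0.2009] t 2.25
```

View pics/w3_o.png

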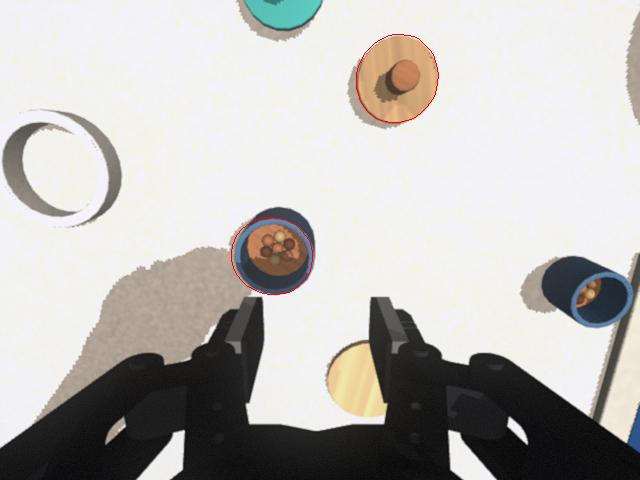

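Run:
```python
from h import *
c=over('w2',[]);print('potS',p2w(c,324.1,228.7,.05))
over('w3',[(.4675,-.1785,.056,.032)],(272,255,50),6); import os; os.rename('pics/w3_o.png','pics/w3a.png')
over('w3',[(.626,-.227,.02,.032),(.626,-.227,.047,.011)],(397,79,50),6); 
cv2.imwrite('pics/w3b.png',np.hstack([cv2.resize(cv2.imread(f),(400,400)) for f in('pics/w3a.png','pics/w3_o.png')]))
```

```text
potS [ 0.51978966 -0.45055469  0.05      ]
```

View pics/w3b.png

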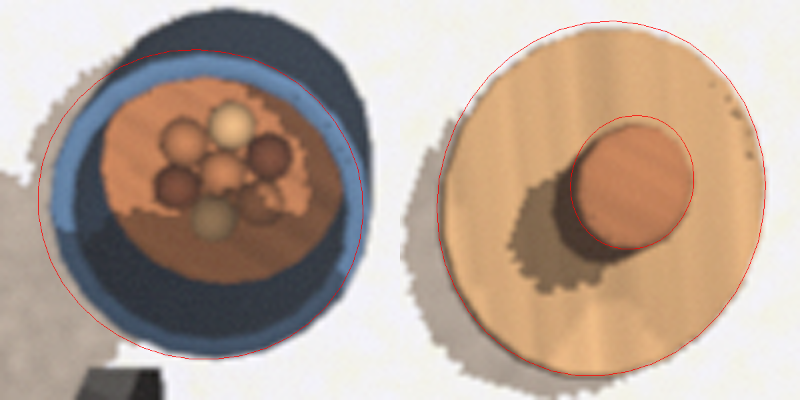

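Run:
```python
from h import *
c=over('w3',[]);print('potM',p2w(c,274.5,256.1,.056)); w=p2w(c,397.75,79.5,.02); print('lidM',w, p2w(c,347+234/4,29+186/4,.047)); go(w[0],w[1],.10)
```

```text
potM [ 0.4687602  -0.18042588  0.056     ]
lidM [ 0.62624713 -0.22772779  0.02      ] [ 0.62549317 -0.22794998  0.047     ]
shift cm [  6.41 -11.19  10.1 ] n>= 4.0 w [ 0.001 -0.002 -0.   ] ee [ 0.4995 -0.2038  0.2009] t 2.25
```

```bash
python3 -m crank '[{"tx":1.8,"ty":-3.2,"tz":2,"wx":0,"wy":0,"wz":0,"hand":0.5},{"tx":3.5,"ty":-6.2,"tz":5,"wx":0,"wy":0,"wz":0,"hand":0.5},{"tx":5,"ty":-8.8,"tz":8,"wx":0,"wy":0,"wz":0,"hand":0.5},{"tx":6.4,"ty":-11.2,"tz":10.1,"wx":0,"wy":0,"wz":0,"hand":0.5},{"tx":6.4,"ty":-11.2,"tz":10.1,"wx":0,"wy":0,"wz":0,"hand":0.5},{"tx":6.4,"ty":-11.2,"tz":10.1,"wx":0,"wy":0,"wz":0,"hand":0.5},{"tx":6.4,"ty":-11.2,"tz":10.1,"wx":0,"wy":0,"wz":0,"hand":0.5}]' 60
python3 - <<'E'
from h import *
shot('w4',[(.6262,-.2277,.02,.032),(.6262,-.2277,.047,.011)]); go(.626,-.228,.0235)
E
```

```text
time: 2.95
ee_pos: [0.626, -0.2296, 0.1009]
orientation: [0.001, 0.815, -0.58, 0.001]
wrist_force: [-0.4, -0.3, 0.6]
opening: 0.501
shift cm [-0.16 -0.02  7.8 ] n>= 2.0 w [-0.    -0.004  0.   ] ee [ 0.6262 -0.2293  0.1015] t 3.0
```

View pics/w4_o.png

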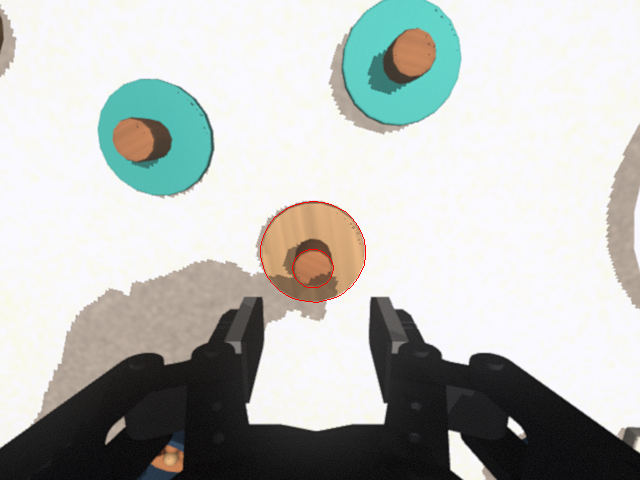

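The wooden medium lid sits centred at (313,252) between the fingers, with its predicted circle matching. The turquoise ones at (155,137) and (400,62) are clear of the fingers. I'll lower and grasp.

```bash
python3 -m crank '[{"tx":-0.1,"ty":0,"tz":3,"wx":0,"wy":-0.004,"wz":0,"hand":0.5},{"tx":-0.15,"ty":0,"tz":6,"wx":0,"wy":-0.004,"wz":0,"hand":0.5},{"tx":-0.15,"ty":0,"tz":7.7,"wx":0,"wy":-0.004,"wz":0,"hand":0.5},{"tx":-0.15,"ty":0,"tz":7.7,"wx":0,"wy":-0.004,"wz":0,"hand":0.5},{"tx":-0.15,"ty":0,"tz":7.7,"wx":0,"wy":-0.004,"wz":0,"hand":0.1},{"tx":-0.15,"ty":0,"tz":7.7,"wx":0,"wy":-0.004,"wz":0,"hand":0.1},{"tx":-0.15,"ty":0,"tz":7.7,"wx":0,"wy":-0.004,"wz":0,"hand":0.1},{"tx":-0.15,"ty":0,"tz":7.7,"wx":0,"wy":-0.004,"wz":0,"hand":0.1},{"tx":-0.15,"ty":0,"tz":7.7,"wx":0,"wy":-0.004,"wz":0,"hand":0.1}]' 60
python3 - <<'E'
from h import *
shot('w5',[]);go(.4688,-.1804,.15)
E
```

```text
time: 3.9
ee_pos: [0.6273, -0.2286, 0.0265]
orientation: [-0.0, 0.815, -0.58, 0.002]
wrist_force: [-0.9, 0.4, 6.8]
opening: 0.232
shift cm [ -9.71  13.37 -12.4 ] n>= 5.0 w [-0.003 -0.002  0.   ] ee [ 0.6273 -0.2285  0.0265] t 3.95
```

View pics/w5_o.png

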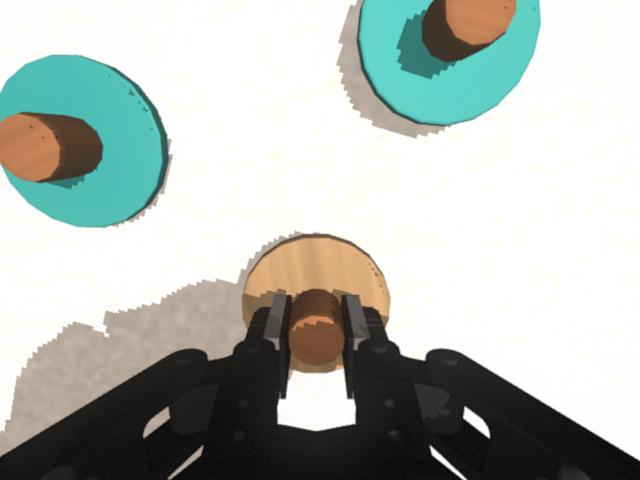

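Run:
```python
from h import *
e=np.load('pics/w5.npy')[:3]
over('w5',[(e[0],e[1],.047,.011),(e[0],e[1],.02,.032)],(316,320,90),4)
```

```text
(no output)
```

View pics/w5_o.png

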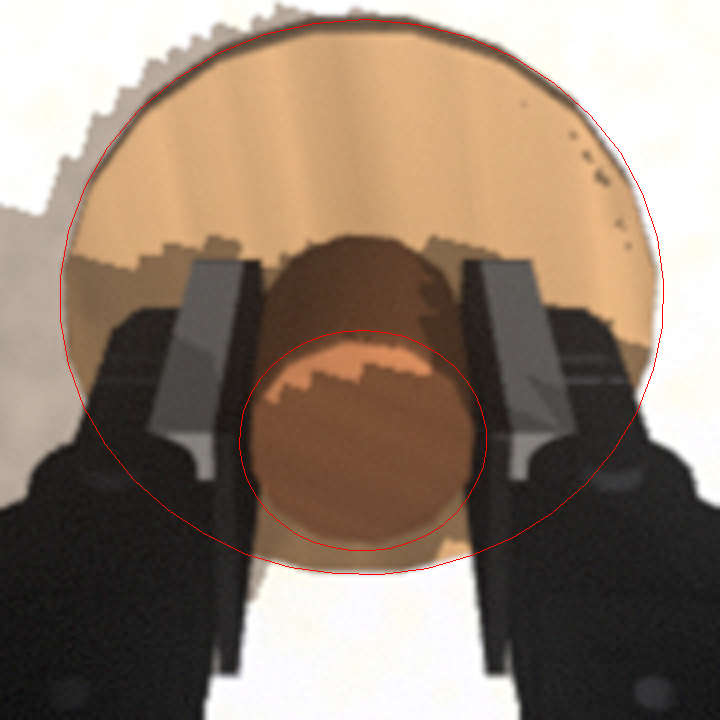

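```bash
python3 -m crank '[{"tx":0,"ty":0,"tz":-3,"wx":0,"wy":0,"wz":0,"hand":0.1},{"tx":0,"ty":0,"tz":-7,"wx":0,"wy":0,"wz":0,"hand":0.1},{"tx":0,"ty":0,"tz":-10.5,"wx":0,"wy":0,"wz":0,"hand":0.1},{"tx":-2.5,"ty":3.3,"tz":-12.4,"wx":0,"wy":0,"wz":0,"hand":0.1},{"tx":-4.9,"ty":6.7,"tz":-12.4,"wx":0,"wy":0,"wz":0,"hand":0.1},{"tx":-7.3,"ty":10,"tz":-12.4,"wx":0,"wy":0,"wz":0,"hand":0.1},{"tx":-9.7,"ty":13.4,"tz":-12.4,"wx":0,"wy":0,"wz":0,"hand":0.1},{"tx":-9.7,"ty":13.4,"tz":-12.4,"wx":0,"wy":0,"wz":0,"hand":0.1},{"tx":-9.7,"ty":13.4,"tz":-12.4,"wx":0,"wy":0,"wz":0,"hand":0.1},{"tx":-9.7,"ty":13.4,"tz":-12.4,"wx":0,"wy":0,"wz":0,"hand":0.1}]' 60
python3 - <<'E'
from h import *
shot('w6',[(.4688,-.1804,.056,.032)]);go(.4688,-.1804,.084)
E
```

```text
time: 4.95
ee_pos: [0.4701, -0.181, 0.1506]
orientation: [-0.001, 0.815, -0.58, 0.003]
wrist_force: [0.6, 0.4, 0.3]
opening: 0.235
shift cm [-0.14  0.17  6.67] n>= 2.0 w [-0.005 -0.004  0.   ] ee [ 0.4705 -0.181   0.1507] t 5.0
```

View pics/w6_o.png

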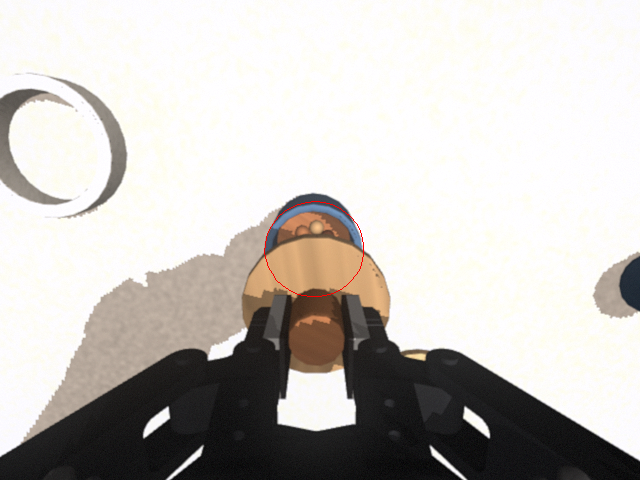

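Lid centred in the jaws and pot rim matches (centre (314,250)). Lowering.

```bash
python3 -m crank '[{"tx":-0.15,"ty":0.17,"tz":2,"wx":-0.005,"wy":-0.004,"wz":0,"hand":0.1},{"tx":-0.15,"ty":0.17,"tz":4,"wx":-0.005,"wy":-0.004,"wz":0,"hand":0.1},{"tx":-0.15,"ty":0.17,"tz":6,"wx":-0.005,"wy":-0.004,"wz":0,"hand":0.1},{"tx":-0.15,"ty":0.17,"tz":6.6,"wx":-0.005,"wy":-0.004,"wz":0,"hand":0.1},{"tx":-0.15,"ty":0.17,"tz":7,"wx":-0.005,"wy":-0.004,"wz":0,"hand":0.1},{"tx":-0.15,"ty":0.17,"tz":7.4,"wx":-0.005,"wy":-0.004,"wz":0,"hand":0.1},{"tx":-0.15,"ty":0.17,"tz":7.7,"wx":-0.005,"wy":-0.004,"wz":0,"hand":0.1},{"tx":-0.15,"ty":0.17,"tz":7.7,"wx":-0.005,"wy":-0.004,"wz":0,"hand":0.1},{"tx":-0.15,"ty":0.17,"tz":7.7,"wx":-0.005,"wy":-0.004,"wz":0,"hand":0.1}]' 60
python3 - <<'E'
from h import *
go(.4688,-.1804,.0705)
E
```

```text
time: 5.9
ee_pos: [0.4693, -0.1805, 0.0742]
orientation: [-0.0, 0.815, -0.58, 0.0]
wrist_force: [-0.4, -0.4, -1.2]
opening: 0.23
shift cm [-0.03  0.05  0.37] n>= 1.0 w [-0.001 -0.     0.   ] ee [ 0.4693 -0.1805  0.0742] t 5.9
```

```bash
python3 -m crank '[{"tx":0,"ty":0,"tz":0.15,"wx":0,"wy":0,"wz":0,"hand":0.1},{"tx":0,"ty":0,"tz":0.3,"wx":0,"wy":0,"wz":0,"hand":0.1},{"tx":0,"ty":0,"tz":0.4,"wx":0,"wy":0,"wz":0,"hand":0.1},{"tx":0,"ty":0,"tz":0.45,"wx":0,"wy":0,"wz":0,"hand":0.1},{"tx":0,"ty":0,"tz":0.45,"wx":0,"wy":0,"wz":0,"hand":0.1}]' 60
```

```text
time: 6.4
ee_pos: [0.4694, -0.1806, 0.0705]
orientation: [0.0, 0.815, -0.58, 0.0]
wrist_force: [-2.8, 0.3, 6.2]
opening: 0.236
```

```bash
python3 -m crank '[{"tx":0,"ty":0,"tz":0,"wx":0,"wy":0,"wz":0,"hand":0.5},{"tx":0,"ty":0,"tz":0,"wx":0,"wy":0,"wz":0,"hand":0.5},{"tx":0,"ty":0,"tz":0,"wx":0,"wy":0,"wz":0,"hand":0.5},{"tx":0,"ty":0,"tz":-3,"wx":0,"wy":0,"wz":0,"hand":0.5},{"tx":0,"ty":0,"tz":-7,"wx":0,"wy":0,"wz":0,"hand":0.5},{"tx":0,"ty":0,"tz":-11,"wx":0,"wy":0,"wz":0,"hand":0.5},{"tx":0,"ty":0,"tz":-13,"wx":0,"wy":0,"wz":0,"hand":0.5},{"tx":0,"ty":0,"tz":-13,"wx":0,"wy":0,"wz":0,"hand":0.5}]' 60
python3 - <<'E'
from h import *
shot('w7',[(.469,-.1805,.064,.032)]);go(.684,-.006,.13);c=cam('top'); print(p2w(c,330,191,.02))
E
```

```text
time: 7.2
ee_pos: [0.4724, -0.1815, 0.2045]
orientation: [-0.001, 0.815, -0.58, 0.005]
wrist_force: [0.9, 0.1, -0.1]
opening: 0.5
shift cm [ -9.58 -25.86   7.26] n>= 6.0 w [-0.003 -0.003  0.   ] ee [ 0.4706 -0.181   0.202 ] t 7.25
[ 0.68376821 -0.00581002  0.02      ]
```

View pics/w7_o.png

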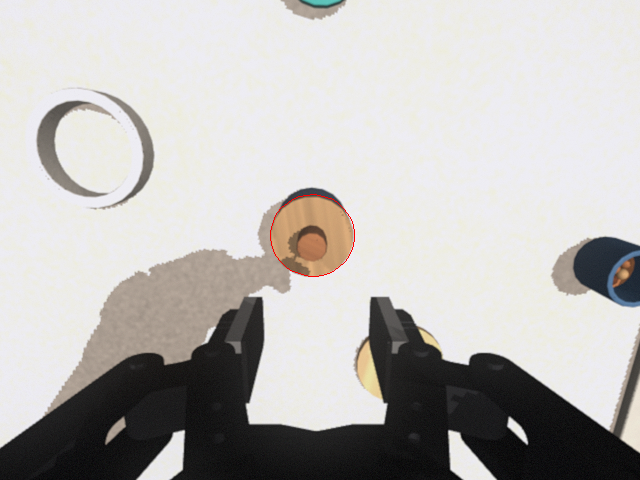

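The medium lid sits level on its pot at (313,235). Next is the small lid.

```bash
python3 -m crank '[{"tx":-1.7,"ty":-4.6,"tz":0.5,"wx":-0.003,"wy":-0.003,"wz":0,"hand":0.5},{"tx":-3.4,"ty":-9.2,"tz":1,"wx":-0.003,"wy":-0.003,"wz":0,"hand":0.5},{"tx":-5.1,"ty":-13.8,"tz":2,"wx":-0.003,"wy":-0.003,"wz":0,"hand":0.5},{"tx":-6.7,"ty":-18.2,"tz":3.5,"wx":-0.003,"wy":-0.003,"wz":0,"hand":0.5},{"tx":-8.2,"ty":-22.2,"tz":5.4,"wx":-0.003,"wy":-0.003,"wz":0,"hand":0.5},{"tx":-9.6,"ty":-25.9,"tz":7.3,"wx":-0.003,"wy":-0.003,"wz":0,"hand":0.5},{"tx":-9.6,"ty":-25.9,"tz":7.3,"wx":-0.003,"wy":-0.003,"wz":0,"hand":0.5},{"tx":-9.6,"ty":-25.9,"tz":7.3,"wx":-0.003,"wy":-0.003,"wz":0,"hand":0.5},{"tx":-9.6,"ty":-25.9,"tz":7.3,"wx":-0.003,"wy":-0.003,"wz":0,"hand":0.5}]' 60
python3 - <<'E'
from h import *
shot('w8',[(.684,-.006,.02,.026),(.684,-.006,.047,.011)]);go(.684,-.006,.0285)
E
```

```text
time: 8.15
ee_pos: [0.683, -0.0075, 0.1284]
orientation: [0.001, 0.814, -0.581, -0.0]
wrist_force: [-0.5, 0.0, 0.2]
opening: 0.501
shift cm [-0.19 -0.12 10.1 ] n>= 3.0 w [ 0.001 -0.001 -0.   ] ee [ 0.6835 -0.008   0.1295] t 8.2
```

View pics/w8_o.png

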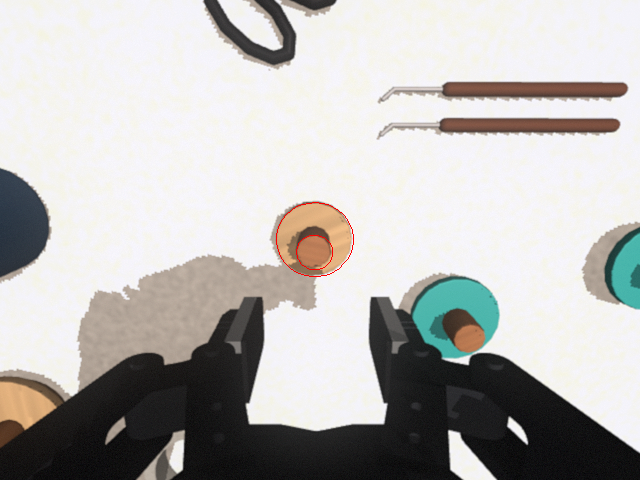

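```bash
python3 -m crank '[{"tx":-0.15,"ty":-0.1,"tz":3.5,"wx":0,"wy":0,"wz":0,"hand":0.5},{"tx":-0.2,"ty":-0.1,"tz":7,"wx":0,"wy":0,"wz":0,"hand":0.5},{"tx":-0.2,"ty":-0.1,"tz":9.5,"wx":0,"wy":0,"wz":0,"hand":0.5},{"tx":-0.2,"ty":-0.1,"tz":10.1,"wx":0,"wy":0,"wz":0,"hand":0.5},{"tx":-0.2,"ty":-0.1,"tz":10.1,"wx":0,"wy":0,"wz":0,"hand":0.5},{"tx":-0.2,"ty":-0.1,"tz":10.1,"wx":0,"wy":0,"wz":0,"hand":0.1},{"tx":-0.2,"ty":-0.1,"tz":10.1,"wx":0,"wy":0,"wz":0,"hand":0.1},{"tx":-0.2,"ty":-0.1,"tz":10.1,"wx":0,"wy":0,"wz":0,"hand":0.1},{"tx":-0.2,"ty":-0.1,"tz":10.1,"wx":0,"wy":0,"wz":0,"hand":0.1},{"tx":-0.2,"ty":-0.1,"tz":10.1,"wx":0,"wy":0,"wz":0,"hand":0.1}]' 60
python3 - <<'E'
from h import *
e=ctrl.get_state()['ee_pos']
shot('w9',[(e[0],e[1],.02,.026),(e[0],e[1],.047,.011)]);go(.5198,-.4506,.15)
E
```

```text
time: 9.2
ee_pos: [0.6858, -0.0062, 0.0312]
orientation: [-0.0, 0.814, -0.581, 0.002]
wrist_force: [-0.5, -0.2, 7.2]
opening: 0.223
shift cm [ 36.67  30.1  -11.85] n>= 10.0 w [-0.003 -0.003  0.   ] ee [ 0.6858 -0.0062  0.0312] t 9.25
```

View pics/w9_o.png

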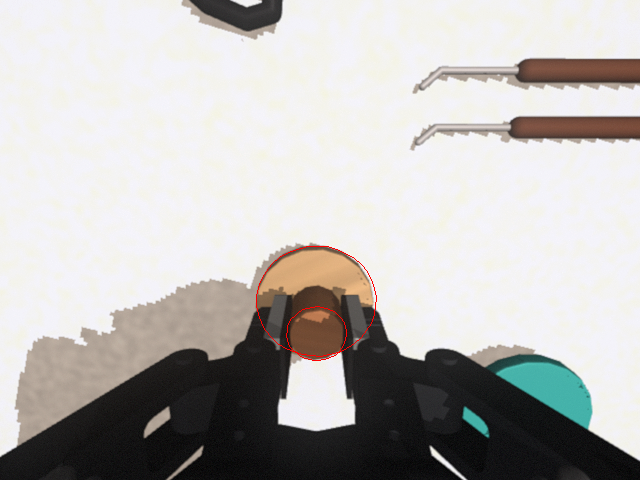

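```bash
python3 -m crank '[{"tx":0,"ty":0,"tz":-3,"wx":0,"wy":0,"wz":0,"hand":0.1},{"tx":0,"ty":0,"tz":-7,"wx":0,"wy":0,"wz":0,"hand":0.1},{"tx":0,"ty":0,"tz":-11.8,"wx":0,"wy":0,"wz":0,"hand":0.1},{"tx":3.7,"ty":3,"tz":-11.8,"wx":0,"wy":0,"wz":0,"hand":0.1},{"tx":7.4,"ty":6,"tz":-11.8,"wx":0,"wy":0,"wz":0,"hand":0.1},{"tx":11.1,"ty":9,"tz":-11.8,"wx":0,"wy":0,"wz":0,"hand":0.1},{"tx":14.8,"ty":12,"tz":-11.8,"wx":0,"wy":0,"wz":0,"hand":0.1},{"tx":18.5,"ty":15,"tz":-11.8,"wx":0,"wy":0,"wz":0,"hand":0.1},{"tx":22.2,"ty":18,"tz":-11.8,"wx":0,"wy":0,"wz":0,"hand":0.1},{"tx":22.2,"ty":18,"tz":-11.8,"wx":0,"wy":0,"wz":0,"hand":0.1}]' 60
python3 - <<'E'
from h import *
go(.5198,-.4506,.15)
E
```

```text
time: 10.25
ee_pos: [0.5817, -0.2871, 0.1494]
orientation: [0.004, 0.809, -0.587, 0.003]
wrist_force: [-0.6, -1.9, -1.1]
opening: 0.231
shift cm [13.62 10.96  0.1 ] n>= 4.0 w [ 0.002 -0.01  -0.   ] ee [ 0.5817 -0.2871  0.1494] t 10.25
```

```bash
python3 -m crank '[{"tx":3.7,"ty":3,"tz":0,"wx":0,"wy":-0.01,"wz":0,"hand":0.1},{"tx":7.4,"ty":6,"tz":0,"wx":0,"wy":-0.01,"wz":0,"hand":0.1},{"tx":11,"ty":9,"tz":0,"wx":0,"wy":-0.01,"wz":0,"hand":0.1},{"tx":13.6,"ty":11,"tz":0.1,"wx":0,"wy":-0.01,"wz":0,"hand":0.1},{"tx":13.6,"ty":11,"tz":0.1,"wx":0,"wy":-0.01,"wz":0,"hand":0.1},{"tx":13.6,"ty":11,"tz":0.1,"wx":0,"wy":-0.01,"wz":0,"hand":0.1},{"tx":13.6,"ty":11,"tz":0.1,"wx":0,"wy":-0.01,"wz":0,"hand":0.1}]' 60
python3 - <<'E'
from h import *
shot('w10',[(.5198,-.4506,.05,.026)]);go(.5198,-.4506,.0692)
over('w10',[(.5198,-.4506,.05,.026)],(316,260,75),4)
E
```

```text
time: 10.95
ee_pos: [0.5209, -0.4481, 0.15]
orientation: [-0.0, 0.81, -0.586, -0.001]
wrist_force: [0.1, 0.1, -0.6]
opening: 0.228
shift cm [0.26 0.24 8.08] n>= 2.0 w [0.001 0.002 0.   ] ee [ 0.5213 -0.4475  0.15  ] t 11.0
```

View pics/w10_o.png

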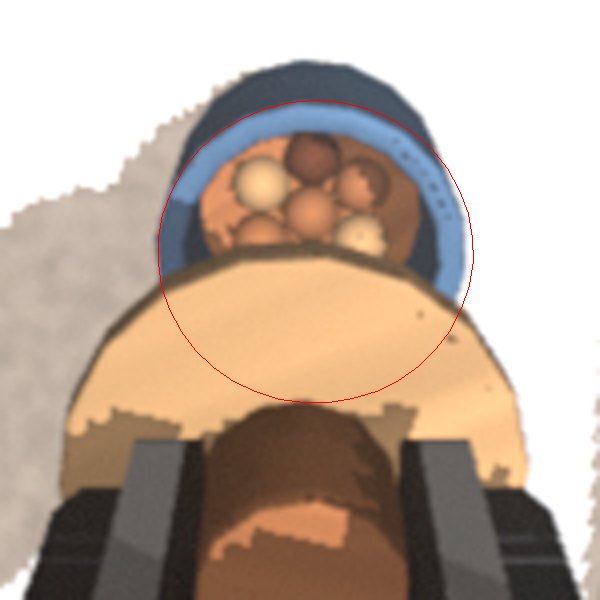

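```bash
python3 -m crank '[{"tx":0.17,"ty":0.24,"tz":2,"wx":0,"wy":0.002,"wz":0,"hand":0.1},{"tx":0.17,"ty":0.24,"tz":4.5,"wx":0,"wy":0.002,"wz":0,"hand":0.1},{"tx":0.17,"ty":0.24,"tz":6.3,"wx":0,"wy":0.002,"wz":0,"hand":0.1},{"tx":0.17,"ty":0.24,"tz":6.8,"wx":0,"wy":0.002,"wz":0,"hand":0.1},{"tx":0.17,"ty":0.24,"tz":7.2,"wx":0,"wy":0.002,"wz":0,"hand":0.1},{"tx":0.17,"ty":0.24,"tz":7.5,"wx":0,"wy":0.002,"wz":0,"hand":0.1},{"tx":0.17,"ty":0.24,"tz":7.8,"wx":0,"wy":0.002,"wz":0,"hand":0.1},{"tx":0.17,"ty":0.24,"tz":7.8,"wx":0,"wy":0.002,"wz":0,"hand":0.1},{"tx":0.17,"ty":0.24,"tz":7.8,"wx":0,"wy":0.002,"wz":0,"hand":0.1}]' 60
python3 - <<'E'
from h import *
go(.5198,-.4506,.0692)
E
```

```text
time: 11.9
ee_pos: [0.5197, -0.4501, 0.0726]
orientation: [0.001, 0.81, -0.586, 0.0]
wrist_force: [0.5, -0.4, -0.2]
opening: 0.226
shift cm [0.05 0.01 0.34] n>= 1.0 w [ 0.    -0.001 -0.   ] ee [ 0.5197 -0.4501  0.0726] t 11.9
```

```bash
python3 -m crank '[{"tx":0,"ty":0,"tz":0.15,"wx":0,"wy":0,"wz":0,"hand":0.1},{"tx":0,"ty":0,"tz":0.3,"wx":0,"wy":0,"wz":0,"hand":0.1},{"tx":0,"ty":0,"tz":0.4,"wx":0,"wy":0,"wz":0,"hand":0.1},{"tx":0,"ty":0,"tz":0.45,"wx":0,"wy":0,"wz":0,"hand":0.1},{"tx":0,"ty":0,"tz":0.45,"wx":0,"wy":0,"wz":0,"hand":0.1}]' 60
```

```text
time: 12.4
ee_pos: [0.5204, -0.4511, 0.0695]
orientation: [0.001, 0.81, -0.586, 0.002]
wrist_force: [-1.2, -0.3, 5.6]
opening: 0.229
```

```bash
python3 -m crank '[{"tx":0,"ty":0,"tz":0,"wx":0,"wy":0,"wz":0,"hand":0.5},{"tx":0,"ty":0,"tz":0,"wx":0,"wy":0,"wz":0,"hand":0.5},{"tx":0,"ty":0,"tz":0,"wx":0,"wy":0,"wz":0,"hand":0.5},{"tx":0,"ty":0,"tz":-3,"wx":0,"wy":0,"wz":0,"hand":0.5},{"tx":0,"ty":0,"tz":-7,"wx":0,"wy":0,"wz":0,"hand":0.5},{"tx":0,"ty":0,"tz":-11,"wx":0,"wy":0,"wz":0,"hand":0.5},{"tx":0,"ty":0,"tz":-13,"wx":0,"wy":0,"wz":0,"hand":0.5},{"tx":0,"ty":0,"tz":-13,"wx":0,"wy":0,"wz":0,"hand":0.5}]' 60
python3 - <<'E'
from h import *
shot('w11',[(.5202,-.451,.058,.026)]);over('w11',[(.5202,-.451,.058,.026)],(316,240,75),4);go(.46,.165,.20)
E
```

```text
time: 13.2
ee_pos: [0.5226, -0.4523, 0.2044]
orientation: [0.001, 0.81, -0.586, 0.006]
wrist_force: [0.4, -0.6, 1.0]
opening: 0.5
shift cm [-60.44 -13.51  -0.22] n>= 13.0 w [-0.003 -0.006  0.   ] ee [ 0.5212 -0.4513  0.2014] t 13.25
```

View pics/w11_o.png

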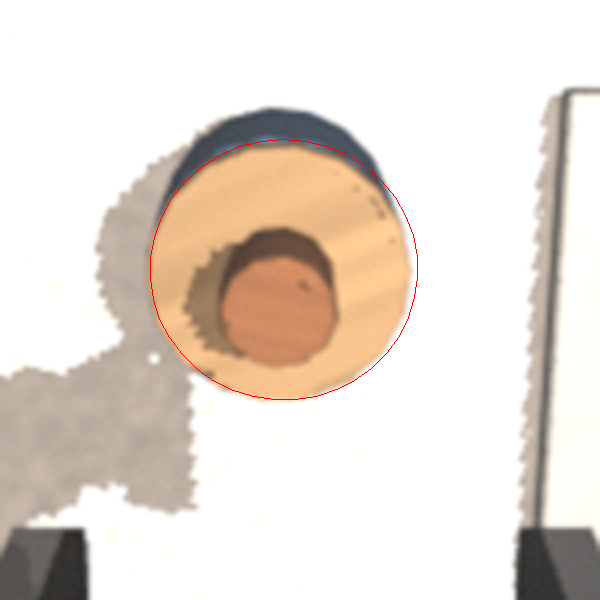

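```bash
python3 -m crank '[{"tx":-4.6,"ty":-1,"tz":0,"wx":0,"wy":-0.006,"wz":0,"hand":0.5},{"tx":-9.3,"ty":-2.1,"tz":0,"wx":0,"wy":-0.006,"wz":0,"hand":0.5},{"tx":-14,"ty":-3.1,"tz":0,"wx":0,"wy":-0.006,"wz":0,"hand":0.5},{"tx":-18.6,"ty":-4.2,"tz":0,"wx":0,"wy":-0.006,"wz":0,"hand":0.5},{"tx":-23.3,"ty":-5.2,"tz":0,"wx":0,"wy":-0.006,"wz":0,"hand":0.5},{"tx":-28,"ty":-6.2,"tz":0,"wx":0,"wy":-0.006,"wz":0,"hand":0.5},{"tx":-32.6,"ty":-7.3,"tz":0,"wx":0,"wy":-0.006,"wz":0,"hand":0.5},{"tx":-37.2,"ty":-8.3,"tz":0,"wx":0,"wy":-0.006,"wz":0,"hand":0.5},{"tx":-41.9,"ty":-9.4,"tz":0,"wx":0,"wy":-0.006,"wz":0,"hand":0.5},{"tx":-46.5,"ty":-10.4,"tz":0,"wx":0,"wy":-0.006,"wz":0,"hand":0.5}]' 60
python3 - <<'E'
from h import *
go(.46,.168,.15)
E
```

```text
time: 14.25
ee_pos: [0.4719, 0.0246, 0.1966]
orientation: [0.0, 0.81, -0.586, -0.001]
wrist_force: [1.3, -0.6, 0.1]
opening: 0.499
shift cm [-13.98  -3.37   4.66] n>= 4.0 w [0.001 0.001 0.   ] ee [0.4719 0.0246 0.1966] t 14.25
```

```bash
python3 -m crank '[{"tx":-4.4,"ty":-1.1,"tz":1,"wx":0,"wy":0,"wz":0,"hand":0.5},{"tx":-8.5,"ty":-2.1,"tz":2.2,"wx":0,"wy":0,"wz":0,"hand":0.5},{"tx":-11.6,"ty":-2.8,"tz":3.5,"wx":0,"wy":0,"wz":0,"hand":0.5},{"tx":-14,"ty":-3.4,"tz":4.7,"wx":0,"wy":0,"wz":0,"hand":0.5},{"tx":-14,"ty":-3.4,"tz":4.7,"wx":0,"wy":0,"wz":0,"hand":0.5},{"tx":-14,"ty":-3.4,"tz":4.7,"wx":0,"wy":0,"wz":0,"hand":0.5},{"tx":-14,"ty":-3.4,"tz":4.7,"wx":0,"wy":0,"wz":0,"hand":0.5}]' 60
python3 - <<'E'
from h import *
shot('w12',[(.459,.168,.02,.044),(.459,.168,.047,.011),(.3767,.3064,.068,.044),(.621,.21,.062,.038)]);go(.459,.168,.0275)
E
```

```text
time: 14.95
ee_pos: [0.4599, 0.1666, 0.1488]
orientation: [0.001, 0.81, -0.587, -0.001]
wrist_force: [-0.1, -0.7, 0.2]
opening: 0.499
shift cm [-0.19  0.06 12.17] n>= 3.0 w [0.002 0.    0.   ] ee [0.4603 0.1665 0.1492] t 15.0
```

View pics/w12_o.png

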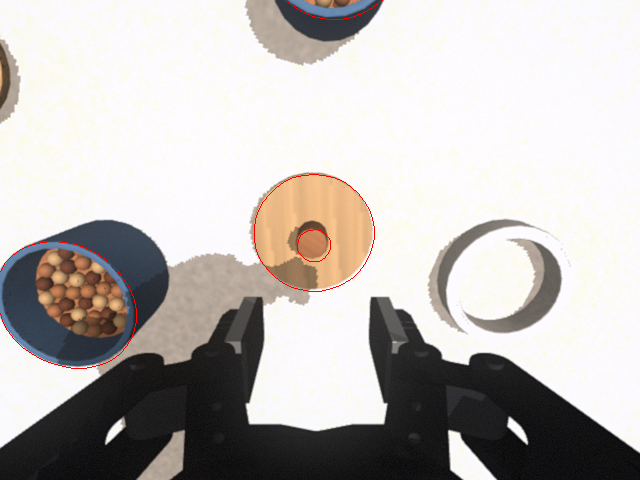

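```bash
python3 -m crank '[{"tx":-0.15,"ty":0.05,"tz":4,"wx":0,"wy":0,"wz":0,"hand":0.5},{"tx":-0.2,"ty":0.05,"tz":8,"wx":0,"wy":0,"wz":0,"hand":0.5},{"tx":-0.2,"ty":0.05,"tz":11,"wx":0,"wy":0,"wz":0,"hand":0.5},{"tx":-0.2,"ty":0.05,"tz":12.1,"wx":0,"wy":0,"wz":0,"hand":0.5},{"tx":-0.2,"ty":0.05,"tz":12.1,"wx":0,"wy":0,"wz":0,"hand":0.5},{"tx":-0.2,"ty":0.05,"tz":12.1,"wx":0,"wy":0,"wz":0,"hand":0.1},{"tx":-0.2,"ty":0.05,"tz":12.1,"wx":0,"wy":0,"wz":0,"hand":0.1},{"tx":-0.2,"ty":0.05,"tz":12.1,"wx":0,"wy":0,"wz":0,"hand":0.1},{"tx":-0.2,"ty":0.05,"tz":12.1,"wx":0,"wy":0,"wz":0,"hand":0.1},{"tx":-0.2,"ty":0.05,"tz":12.1,"wx":0,"wy":0,"wz":0,"hand":0.1}]' 60
python3 - <<'E'
from h import *
e=ctrl.get_state()['ee_pos']
shot('w13',[(e[0],e[1],.02,.044),(e[0],e[1],.047,.011)]);go(.3767,.3064,.16)
E
```

```text
time: 16.0
ee_pos: [0.4609, 0.1687, 0.0302]
orientation: [-0.001, 0.81, -0.587, 0.001]
wrist_force: [-0.8, 0.1, 6.5]
opening: 0.233
shift cm [-15.7    3.69 -13.  ] n>= 5.0 w [-0.002 -0.001  0.   ] ee [0.4609 0.1687 0.0301] t 16.05
```

View pics/w13_o.png

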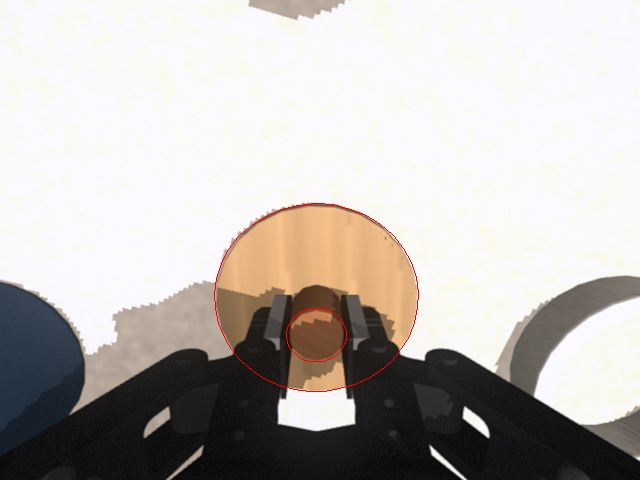

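```bash
python3 - <<'E'
from h import *
go(.329,.291,.165)
E
python3 -m crank '[{"tx":0,"ty":0,"tz":-3,"wx":0,"wy":0,"wz":0,"hand":0.1},{"tx":0,"ty":0,"tz":-7,"wx":0,"wy":0,"wz":0,"hand":0.1},{"tx":0,"ty":0,"tz":-11.5,"wx":0,"wy":0,"wz":0,"hand":0.1},{"tx":-1,"ty":1,"tz":-13.5,"wx":0,"wy":0,"wz":0,"hand":0.1},{"tx":-5,"ty":3,"tz":-13.5,"wx":0,"wy":0,"wz":0,"hand":0.1},{"tx":-9.5,"ty":5,"tz":-13.5,"wx":0,"wy":0,"wz":0,"hand":0.1},{"tx":-13.5,"ty":7.2,"tz":-13.5,"wx":0,"wy":0,"wz":0,"hand":0.1},{"tx":-15.7,"ty":8.7,"tz":-13.5,"wx":0,"wy":0,"wz":0,"hand":0.1},{"tx":-15.7,"ty":8.7,"tz":-13.5,"wx":0,"wy":0,"wz":0,"hand":0.1},{"tx":-15.7,"ty":8.7,"tz":-13.5,"wx":0,"wy":0,"wz":0,"hand":0.1}]' 60
python3 - <<'E'
from h import *
shot('w14',[(.3767,.3064,.068,.044)]);go(.3767,.3064,.0862)
E
```

```text
shift cm [-15.72   8.71 -13.51] n>= 5.0 w [-0.002 -0.001  0.   ] ee [0.4609 0.1687 0.0301] t 16.05
time: 17.05
ee_pos: [0.3288, 0.2909, 0.1651]
orientation: [-0.001, 0.81, -0.586, 0.001]
wrist_force: [0.6, -0.2, -1.4]
opening: 0.23
shift cm [-0.09 -4.95  7.9 ] n>= 2.0 w [-0.003 -0.001  0.   ] ee [0.3296 0.2902 0.1651] t 17.1
```

View pics/w14_o.png

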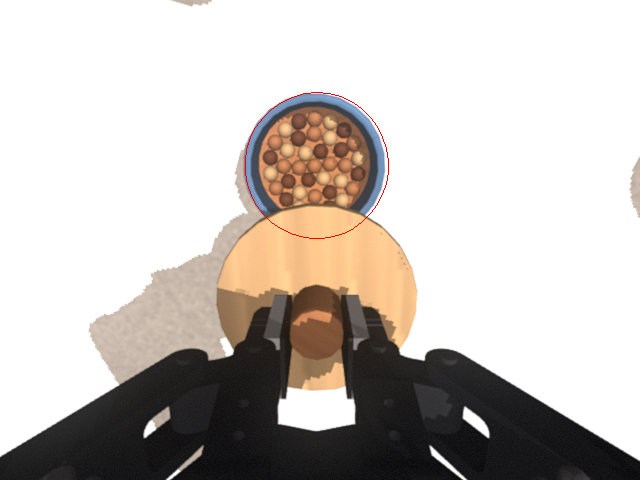

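```bash
python3 -m crank '[{"tx":-0.1,"ty":-2.5,"tz":0,"wx":0,"wy":0,"wz":0,"hand":0.1},{"tx":-0.1,"ty":-5,"tz":0,"wx":0,"wy":0,"wz":0,"hand":0.1},{"tx":-0.1,"ty":-5,"tz":0,"wx":-0.003,"wy":0,"wz":0,"hand":0.1},{"tx":-0.1,"ty":-5,"tz":2,"wx":-0.003,"wy":0,"wz":0,"hand":0.1},{"tx":-0.1,"ty":-5,"tz":5,"wx":-0.003,"wy":0,"wz":0,"hand":0.1},{"tx":-0.1,"ty":-5,"tz":6.2,"wx":-0.003,"wy":0,"wz":0,"hand":0.1},{"tx":-0.1,"ty":-5,"tz":6.2,"wx":-0.003,"wy":0,"wz":0,"hand":0.1},{"tx":-0.1,"ty":-5,"tz":6.2,"wx":-0.003,"wy":0,"wz":0,"hand":0.1}]' 60
python3 - <<'E'
from h import *
shot('w15',[(.3767,.3064,.068,.044)]);go(.3767,.3064,.0862);over('w15',[(.3767,.3064,.068,.044)],(316,240,110),3)
E
```

```text
time: 17.9
ee_pos: [0.3774, 0.3065, 0.1035]
orientation: [0.0, 0.809, -0.587, 0.0]
wrist_force: [0.2, 0.0, -1.1]
opening: 0.23
shift cm [0.03 0.13 1.8 ] n>= 1.0 w [-0.001 -0.001  0.   ] ee [0.3778 0.3071 0.1042] t 17.95
```

View pics/w15_o.png

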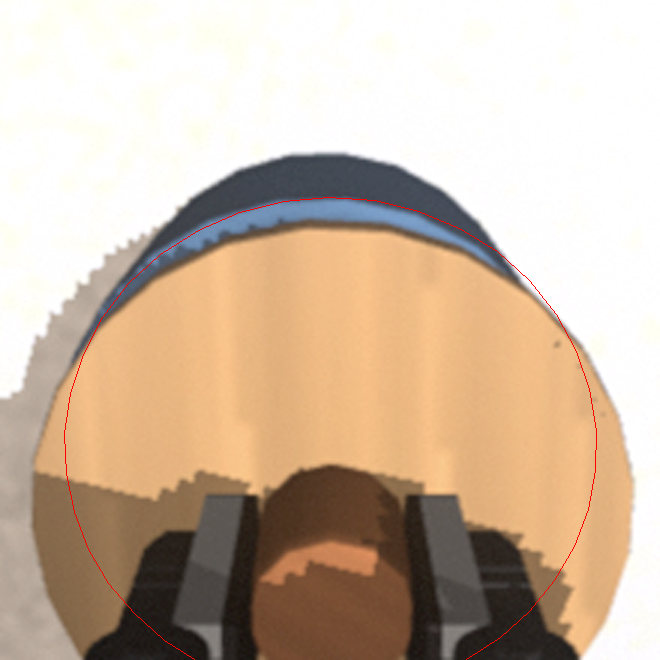

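```bash
python3 -m crank '[{"tx":-0.1,"ty":0.1,"tz":0.5,"wx":0,"wy":0,"wz":0,"hand":0.1},{"tx":-0.1,"ty":0.1,"tz":0.9,"wx":0,"wy":0,"wz":0,"hand":0.1},{"tx":-0.1,"ty":0.1,"tz":1.3,"wx":0,"wy":0,"wz":0,"hand":0.1},{"tx":-0.1,"ty":0.1,"tz":1.5,"wx":0,"wy":0,"wz":0,"hand":0.1},{"tx":-0.1,"ty":0.1,"tz":1.5,"wx":0,"wy":0,"wz":0,"hand":0.1}]' 60
```

```text
time: 18.45
ee_pos: [0.3764, 0.3078, 0.0889]
orientation: [-0.0, 0.809, -0.587, 0.001]
wrist_force: [-0.2, 0.1, -1.0]
opening: 0.228
```

```bash
python3 -m crank '[{"tx":0,"ty":0,"tz":0.15,"wx":0,"wy":0,"wz":0,"hand":0.1},{"tx":0,"ty":0,"tz":0.3,"wx":0,"wy":0,"wz":0,"hand":0.1},{"tx":0,"ty":0,"tz":0.35,"wx":0,"wy":0,"wz":0,"hand":0.1},{"tx":0,"ty":0,"tz":0.35,"wx":0,"wy":0,"wz":0,"hand":0.1}]' 60
```

```text
time: 18.85
ee_pos: [0.3766, 0.3079, 0.0862]
orientation: [0.0, 0.809, -0.587, 0.001]
wrist_force: [-1.9, -2.0, 5.6]
opening: 0.233
```

Contact at exactly the expected 0.0862. Releasing.

```bash
python3 -m crank '[{"tx":0,"ty":0,"tz":0,"wx":0,"wy":0,"wz":0,"hand":0.5},{"tx":0,"ty":0,"tz":0,"wx":0,"wy":0,"wz":0,"hand":0.5},{"tx":0,"ty":0,"tz":0,"wx":0,"wy":0,"wz":0,"hand":0.5},{"tx":0,"ty":0,"tz":-3,"wx":0,"wy":0,"wz":0,"hand":0.5},{"tx":0,"ty":0,"tz":-7,"wx":0,"wy":0,"wz":0,"hand":0.5},{"tx":0,"ty":0,"tz":-10,"wx":0,"wy":0,"wz":0,"hand":0.5},{"tx":0,"ty":0,"tz":-12,"wx":0,"wy":0,"wz":0,"hand":0.5},{"tx":0,"ty":0,"tz":-12,"wx":0,"wy":0,"wz":0,"hand":0.5}]' 60
python3 - <<'E'
from h import *
shot('w16',[(.3766,.3079,.076,.044)]);go(.492,.43,.15)
E
```

```text
time: 19.65
ee_pos: [0.3783, 0.3098, 0.2095]
orientation: [-0.003, 0.809, -0.587, 0.002]
wrist_force: [0.4, 1.1, -1.0]
opening: 0.502
shift cm [ -7.99 -14.64   5.8 ] n>= 4.0 w [-0.004 -0.001  0.   ] ee [0.3773 0.3087 0.2075] t 19.7
```

View pics/w16_o.png

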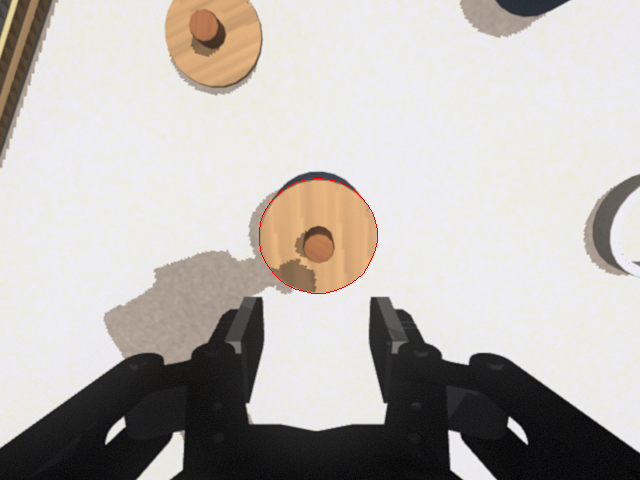

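The largest lid is seated at (318,237), matching its circle. The last one is the large lid, at (213,37) here.

```bash
python3 -m crank '[{"tx":-2.2,"ty":-4,"tz":0.5,"wx":-0.004,"wy":0,"wz":0,"hand":0.5},{"tx":-4.4,"ty":-8,"tz":1.5,"wx":-0.004,"wy":0,"wz":0,"hand":0.5},{"tx":-6.4,"ty":-11.6,"tz":3.5,"wx":-0.004,"wy":0,"wz":0,"hand":0.5},{"tx":-8,"ty":-14.6,"tz":5.8,"wx":-0.004,"wy":0,"wz":0,"hand":0.5},{"tx":-8,"ty":-14.6,"tz":5.8,"wx":-0.004,"wy":0,"wz":0,"hand":0.5},{"tx":-8,"ty":-14.6,"tz":5.8,"wx":-0.004,"wy":0,"wz":0,"hand":0.5},{"tx":-8,"ty":-14.6,"tz":5.8,"wx":-0.004,"wy":0,"wz":0,"hand":0.5}]' 60
python3 - <<'E'
from h import *
shot('w17',[(.492,.43,.02,.038),(.492,.43,.047,.011),(.621,.21,.062,.038)]);go(.492,.43,.0275)
E
```

```text
time: 20.4
ee_pos: [0.4905, 0.4295, 0.1495]
orientation: [0.001, 0.81, -0.587, 0.0]
wrist_force: [-0.1, -0.6, 0.4]
opening: 0.5
shift cm [-0.02 -0.11 12.31] n>= 3.0 w [-0.001 -0.002  0.   ] ee [0.4909 0.4296 0.1506] t 20.45
```

View pics/w17_o.png

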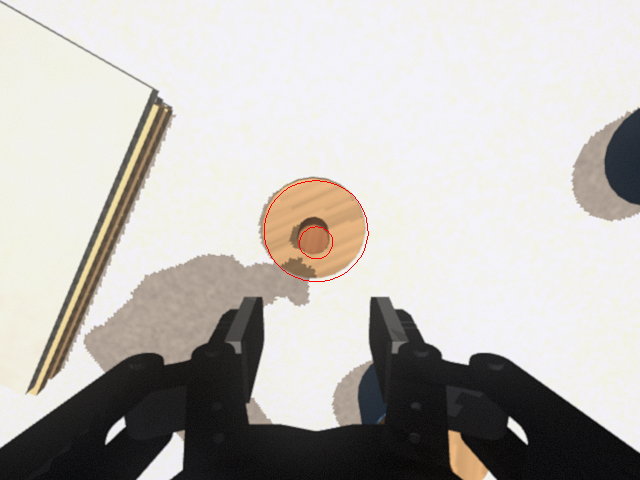

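```bash
python3 -m crank '[{"tx":-0.15,"ty":-0.2,"tz":4,"wx":0,"wy":0,"wz":0,"hand":0.5},{"tx":-0.2,"ty":-0.25,"tz":8,"wx":0,"wy":0,"wz":0,"hand":0.5},{"tx":-0.2,"ty":-0.25,"tz":11,"wx":0,"wy":0,"wz":0,"hand":0.5},{"tx":-0.2,"ty":-0.25,"tz":12.2,"wx":0,"wy":0,"wz":0,"hand":0.5},{"tx":-0.2,"ty":-0.25,"tz":12.2,"wx":0,"wy":0,"wz":0,"hand":0.5},{"tx":-0.2,"ty":-0.25,"tz":12.2,"wx":0,"wy":0,"wz":0,"hand":0.1},{"tx":-0.2,"ty":-0.25,"tz":12.2,"wx":0,"wy":0,"wz":0,"hand":0.1},{"tx":-0.2,"ty":-0.25,"tz":12.2,"wx":0,"wy":0,"wz":0,"hand":0.1},{"tx":-0.2,"ty":-0.25,"tz":12.2,"wx":0,"wy":0,"wz":0,"hand":0.1},{"tx":-0.2,"ty":-0.25,"tz":12.2,"wx":0,"wy":0,"wz":0,"hand":0.1}]' 60
python3 - <<'E'
from h import *
e=ctrl.get_state()['ee_pos']
shot('w18',[(e[0],e[1],.02,.038),(e[0],e[1],.047,.011)]);go(.573,.195,.16)
E
```

```text
time: 21.45
ee_pos: [0.4943, 0.4336, 0.0316]
orientation: [-0.002, 0.809, -0.587, 0.001]
wrist_force: [-0.6, -1.7, 6.2]
opening: 0.223
shift cm [ 25.13  -0.14 -12.83] n>= 6.0 w [-0.005 -0.     0.   ] ee [0.4943 0.4336 0.0316] t 21.5
```

View pics/w18_o.png

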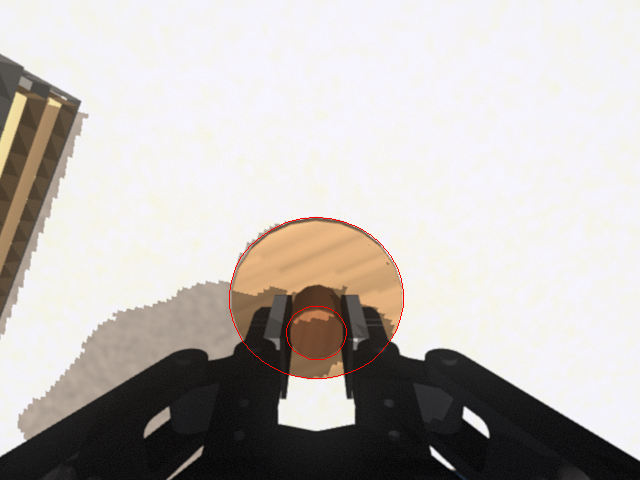

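```bash
python3 -m crank '[{"tx":0,"ty":0,"tz":-3,"wx":0,"wy":0,"wz":0,"hand":0.1},{"tx":0,"ty":0,"tz":-7,"wx":0,"wy":0,"wz":0,"hand":0.1},{"tx":0,"ty":0,"tz":-11,"wx":0,"wy":0,"wz":0,"hand":0.1},{"tx":3,"ty":0,"tz":-12.8,"wx":-0.005,"wy":0,"wz":0,"hand":0.1},{"tx":7.5,"ty":0,"tz":-12.8,"wx":-0.005,"wy":0,"wz":0,"hand":0.1},{"tx":12,"ty":0,"tz":-12.8,"wx":-0.005,"wy":0,"wz":0,"hand":0.1},{"tx":16.5,"ty":0,"tz":-12.8,"wx":-0.005,"wy":0,"wz":0,"hand":0.1},{"tx":21,"ty":0,"tz":-12.8,"wx":-0.005,"wy":0,"wz":0,"hand":0.1},{"tx":25.1,"ty":0,"tz":-12.8,"wx":-0.005,"wy":0,"wz":0,"hand":0.1},{"tx":25.1,"ty":0,"tz":-12.8,"wx":-0.005,"wy":0,"wz":0,"hand":0.1}]' 60
python3 -m crank '[{"tx":0,"ty":0,"tz":0,"wx":0,"wy":0,"wz":0,"hand":0.1},{"tx":0,"ty":0,"tz":0,"wx":0,"wy":0,"wz":0,"hand":0.1}]' 60
python3 - <<'E'
from h import *
shot('w19',[(.621,.21,.062,.038)]);go(.621,.21,.0816); over('w19',[(.621,.21,.062,.038)],(316,200,110),3)
E
```

```text
time: 22.5
ee_pos: [0.5754, 0.1842, 0.1593]
orientation: [0.002, 0.805, -0.593, 0.003]
wrist_force: [0.2, -0.4, -0.6]
opening: 0.227
time: 22.7
ee_pos: [0.5758, 0.1834, 0.1596]
orientation: [0.002, 0.805, -0.593, 0.003]
wrist_force: [0.2, 1.0, -0.4]
opening: 0.226
shift cm [-1.1  -5.12  7.8 ] n>= 2.0 w [-0.    -0.007  0.   ] ee [0.5753 0.1847 0.1596] t 22.75
```

View pics/w19_o.png

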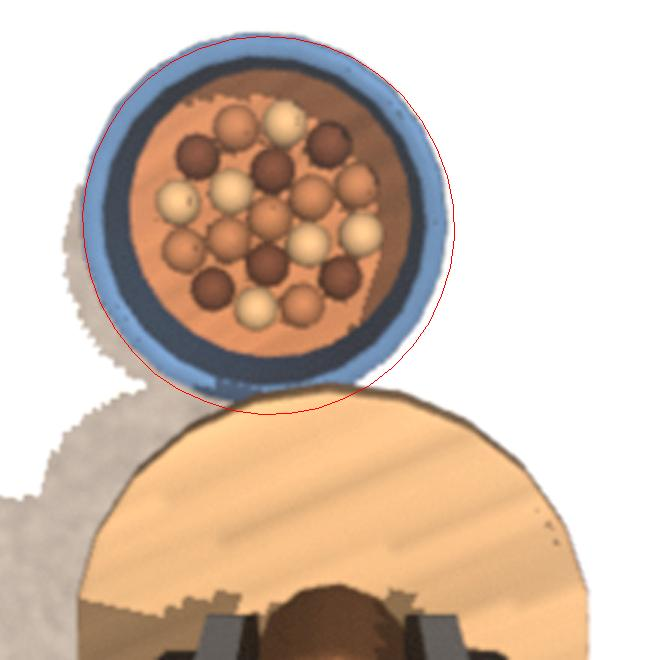

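Run:
```python
from h import *
c=over('w19',[]);w=p2w(c,294.2,162.7,.062);print(w);go(w[0],w[1],.0955)
```

```text
[0.6235434  0.21134104 0.062     ]
shift cm [-1.14 -5.4   6.41] n>= 2.0 w [-0.    -0.007  0.   ] ee [0.5753 0.1847 0.1596] t 22.75
```

```bash
python3 -m crank '[{"tx":-0.6,"ty":-2.8,"tz":0,"wx":0,"wy":-0.007,"wz":0,"hand":0.1},{"tx":-1.15,"ty":-5.4,"tz":0,"wx":0,"wy":-0.007,"wz":0,"hand":0.1},{"tx":-1.15,"ty":-5.4,"tz":1,"wx":0,"wy":-0.007,"wz":0,"hand":0.1},{"tx":-1.15,"ty":-5.4,"tz":4,"wx":0,"wy":-0.007,"wz":0,"hand":0.1},{"tx":-1.15,"ty":-5.4,"tz":6,"wx":0,"wy":-0.007,"wz":0,"hand":0.1},{"tx":-1.15,"ty":-5.4,"tz":6.3,"wx":0,"wy":-0.007,"wz":0,"hand":0.1},{"tx":-1.15,"ty":-5.4,"tz":6.3,"wx":0,"wy":-0.007,"wz":0,"hand":0.1},{"tx":-1.15,"ty":-5.4,"tz":6.3,"wx":0,"wy":-0.007,"wz":0,"hand":0.1}]' 60
python3 - <<'E'
from h import *
t=[(.6235,.2113,.062,.038)]
shot('w20',t);go(.6235,.2113,.0816);over('w20',t,(316,240,110),3)
E
```

```text
time: 23.55
ee_pos: [0.624, 0.2126, 0.0979]
orientation: [-0.001, 0.806, -0.592, 0.0]
wrist_force: [1.6, 0.4, -0.2]
opening: 0.224
shift cm [0.09 0.13 1.67] n>= 1.0 w [-0.003  0.    -0.   ] ee [0.6244 0.2125 0.0983] t 23.6
```

View pics/w20_o.png

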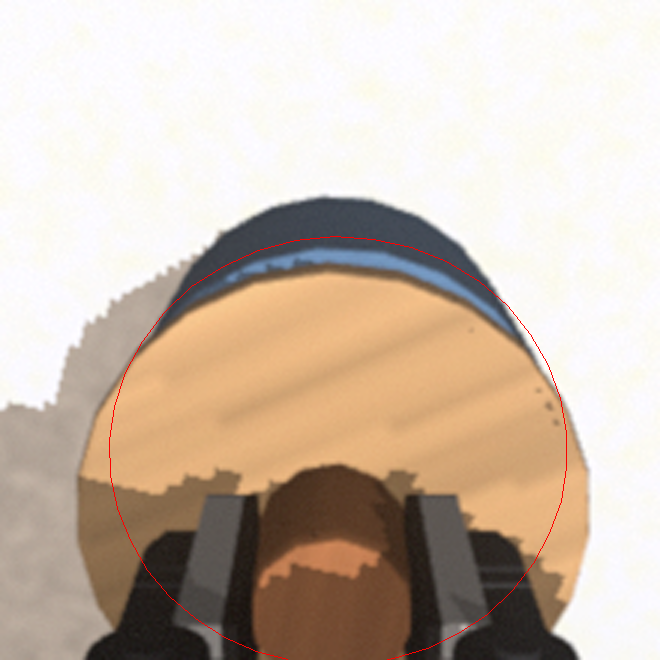

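```bash
python3 -m crank '[{"tx":0.07,"ty":0.2,"tz":0.5,"wx":0,"wy":0,"wz":0,"hand":0.1},{"tx":0.07,"ty":0.2,"tz":0.9,"wx":-0.003,"wy":0,"wz":0,"hand":0.1},{"tx":0.07,"ty":0.2,"tz":1.2,"wx":-0.003,"wy":0,"wz":0,"hand":0.1},{"tx":0.07,"ty":0.2,"tz":1.4,"wx":-0.003,"wy":0,"wz":0,"hand":0.1},{"tx":0.07,"ty":0.2,"tz":1.4,"wx":-0.003,"wy":0,"wz":0,"hand":0.1}]' 60
```

```text
time: 24.1
ee_pos: [0.6225, 0.2112, 0.0838]
orientation: [0.0, 0.806, -0.592, -0.0]
wrist_force: [0.5, -0.0, -1.2]
opening: 0.23
```

```bash
python3 -m crank '[{"tx":0,"ty":0,"tz":0.12,"wx":0,"wy":0,"wz":0,"hand":0.1},{"tx":0,"ty":0,"tz":0.24,"wx":0,"wy":0,"wz":0,"hand":0.1},{"tx":0,"ty":0,"tz":0.3,"wx":0,"wy":0,"wz":0,"hand":0.1},{"tx":0,"ty":0,"tz":0.3,"wx":0,"wy":0,"wz":0,"hand":0.1}]' 60
```

```text
time: 24.5
ee_pos: [0.6226, 0.2112, 0.0816]
orientation: [0.0, 0.806, -0.592, -0.0]
wrist_force: [-1.7, -0.9, 4.3]
opening: 0.228
```

Seated at exactly the expected 0.0816 with 4 N. Release and back off, then check everything.

```bash
python3 -m crank '[{"tx":0,"ty":0,"tz":0,"wx":0,"wy":0,"wz":0,"hand":0.5},{"tx":0,"ty":0,"tz":0,"wx":0,"wy":0,"wz":0,"hand":0.5},{"tx":0,"ty":0,"tz":0,"wx":0,"wy":0,"wz":0,"hand":0.5},{"tx":0,"ty":0,"tz":-3,"wx":0,"wy":0,"wz":0,"hand":0.5},{"tx":0,"ty":0,"tz":-7,"wx":0,"wy":0,"wz":0,"hand":0.5},{"tx":0,"ty":0,"tz":-11,"wx":0,"wy":0,"wz":0,"hand":0.5},{"tx":0,"ty":0,"tz":-15,"wx":0,"wy":0,"wz":0,"hand":0.5},{"tx":0,"ty":0,"tz":-15,"wx":0,"wy":0,"wz":0,"hand":0.5}]' 60
python3 - <<'E'
from h import *
shot('w21',[(.6226,.2112,.07,.038)])
go(.45,0,.30)
E
python3 -m crank '[{"tx":3.7,"ty":3.3,"tz":-1,"wx":0,"wy":0,"wz":0,"hand":0.5},{"tx":7.4,"ty":6.6,"tz":-2,"wx":0,"wy":0,"wz":0,"hand":0.5},{"tx":11.1,"ty":9.9,"tz":-4,"wx":0,"wy":0,"wz":0,"hand":0.5},{"tx":14.5,"ty":13,"tz":-6,"wx":0,"wy":0,"wz":0,"hand":0.5},{"tx":16,"ty":16,"tz":-8,"wx":0,"wy":0,"wz":0,"hand":0.5},{"tx":16,"ty":19,"tz":-10,"wx":0,"wy":0,"wz":0,"hand":0.5},{"tx":16,"ty":22,"tz":-10,"wx":0,"wy":0,"wz":0,"hand":0.5},{"tx":16,"ty":22,"tz":-10,"wx":0,"wy":0,"wz":0,"hand":0.5}]' 60
python3 - <<'E'
from h import *
for n in('top','scene'):cv2.imwrite(f'pics/{n}1.png',ctrl.get_image(n)[:,:,::-1])
im=cv2.imread('pics/scene1.png'); 
def cr(u,v): return cv2.resize(im[v-35:v+35,u-35:u+35],(280,280),interpolation=cv2.INTER_CUBIC)
cv2.imwrite('pics/s1c.png',np.vstack([np.hstack([cr(350,125),cr(399,195)]),np.hstack([cr(252,263),cr(186,358)])]))
E
```

```text
time: 25.3
ee_pos: [0.6267, 0.2138, 0.2395]
orientation: [-0.006, 0.806, -0.592, 0.004]
wrist_force: [1.0, 1.1, 0.8]
opening: 0.504
shift cm [15.07 23.01 -6.59] n>= 6.0 w [-0.008  0.001 -0.   ] ee [0.6251 0.2128 0.236 ] t 25.35
time: 26.15
ee_pos: [0.4587, -0.0082, 0.333]
orientation: [-0.001, 0.805, -0.594, 0.002]
wrist_force: [0.4, -0.1, 0.0]
opening: 0.499
```

View pics/w21_o.png

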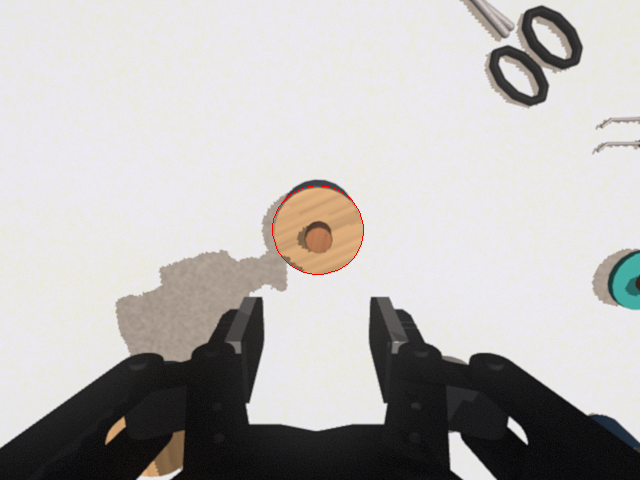

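View pics/scene1.png

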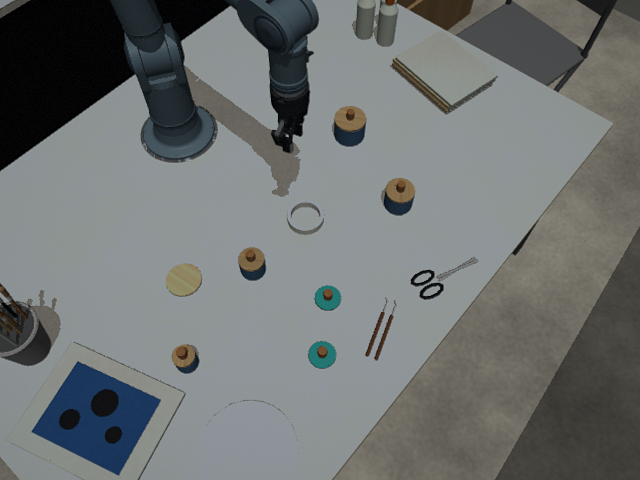

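View pics/s1c.png

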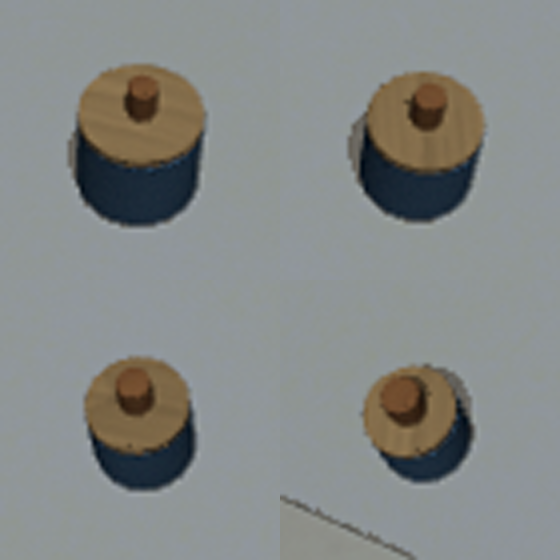

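View pics/top1.png

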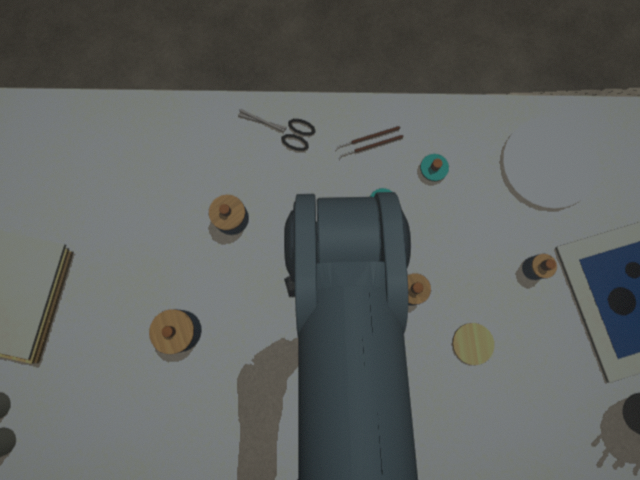

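All four are capped and the bystanders are unmoved. One quantitative check for tilt or height with overlays in the scene crops.

Run:
```python
from h import *
im=cv2.imread('pics/scene1.png'); c=cam('scene'); T=[]
for (x,y,h,r) in [(.3766,.3079,.068,.044),(.6226,.2112,.062,.038),(.4694,-.1806,.056,.032),(.5204,-.4511,.05,.026)]:
    u,v=map(int,w2p(c,[x,y,h])); o=(u-30,v-30)
    s=cv2.convertScaleAbs(cv2.resize(im[v-30:v+30,u-30:u+30],(390,290*390//290),interpolation=cv2.INTER_CUBIC),alpha=1.6); s=cv2.resize(im[v-30:v+30,u-30:u+30],(300,300),interpolation=cv2.INTER_CUBIC); s=cv2.convertScaleAbs(s,alpha=1.6)
    draw(s,c,x,y,h+.008,r,(0,0,255),5,o); draw(s,c,x,y,h+.035,.011,(0,255,0),5,o); draw(s,c,x,y,0,r,(255,255,0),5,o); T.append(s)
cv2.imwrite('pics/chk.png',np.vstack([np.hstack(T[:2]),np.hstack(T[2:])]))
```

```text
(no output)
```

View pics/chk.png

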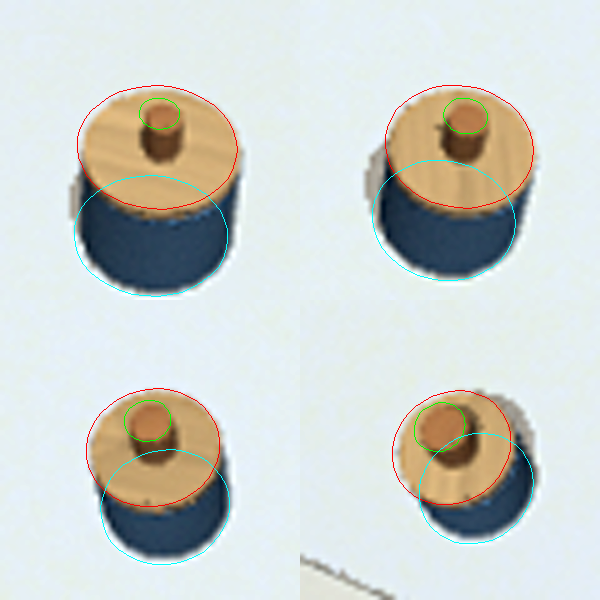

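```bash
python3 -c "
from rig import ctrl
print(ctrl.hand_in(), ctrl.get_state()['time'])"
```

```text
the job is handed in; nothing more can be done
the job is handed in; nothing more can be done
```

All four lids are on their matching pots, and the job was handed in after about 26 s of robot time. I gripped each lid by its knob, lowered it onto its pot until it made light contact (4–6 N), and then released it.

- **Seating:** each lid touched down within about 0.3 mm of the height expected for a fully seated lid.
- **Final pictures:** the last scene, top and wrist pictures show all four lids level on their pots. The pots, tape roll, plain disc and turquoise lids looked to be where they started. In the top picture the arm hid the tape roll and one turquoise lid, but the scene picture shows both.
- **Disagreements:**
  - My projected outlines came out up to 4% larger than the pot rims and lids in the wrist pictures, and slightly large in the scene overlays. I corrected the final approaches from the pictures.
  - As the gripper closed on each knob, it pressed the lid against the table with about 7 N and raised the tool about 3 mm. I allowed for that in the placing heights.

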